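# Pack an order of turned feet in stack-and-nest totes

### The job

Pack this order on the carving bench for collection: lift the top tote out of the one it is nested in and stand it aside on the bench, put every turned wooden foot on the bench into the bottom tote, then turn the lifted tote end for end and set it on the loaded one so that its columns sit down in the rim saddles and the totes interlock rather than nest. Press the lid of the black fittings case fully shut past its snap catches and lay the shut case, right way up and flat, on the floor of the upper tote. Leave the block plane, the sanding block and the gouge as they are.

Things in the scene. Friction and masses are not known exactly. Their poses are not given: they have to be found in the camera images.
- tote_lower: bottom tote on the bench: grey stack-and-nest tote, 250 g, 256 x 160 mm at the rim, 90 high. Origin: centre of its underside; x along its length, y across, z up. Outside base 200 x 104; inner floor 194 x 98 at height 3; walls slope outward to height 60, then stand upright to 90: mouth 224 x 128, long walls y 64 to 80, ends x 112 to 128. x -38 to 38 of a long rim is plain: grip it there, 16 mm thick.
- tote_upper: top tote, identical to tote_lower, same axes; at the start nested in it the same way round, its underside 50 mm above the lower one's. Turned end for end (half a turn about z) on the lower tote, it stacks: underside 74 mm above the lower one's, centres in line, about 4 mm of play each way. Put on the same way round, it nests again.
- tote_upper_label (a point): middle of the upper tote's +x end, outer edge of the rim top: 128 mm from its centre along its x, height 90. The outside of the +x end carries a label pocket with a white card (both totes).
- upper_column (a point): foot of one of the upper tote's four stacking columns (darker grey ribs, 20 mm wide, outside the long walls): at its x 98, y 63, height 10. Each tote has them at x 98 and -52 on both long walls, from height 10 to 60, reaching out to y 73.
- lower_saddle (a point): seat of one of the lower tote's four saddles: at its x -98, y 70, height 84. Each tote has them in both long rims at x -98 and 52: 28 mm wide, 6 deep, with an outer lip. At x 98 and -52 the rims instead have open channels, 28 mm wide, down to height 60, in which the columns of a tote put on the same way round go down.
- foot1: turned pale wooden furniture foot, 60 mm tall, 60 g: wide end 42 mm across (beaded up to height 29), plain round stem 26 mm across from height 33 to 57. Stands at the start on its wide end. Origin: centre of the wide end's face; z along its axis towards the stem end. May be absent.
- foot2: turned pale wooden furniture foot, 60 mm tall, 60 g: wide end 42 mm across (beaded up to height 29), plain round stem 26 mm across from height 33 to 57. Stands at the start on its wide end. Origin: centre of the wide end's face; z along its axis towards the stem end. May be absent.
- foot3: turned pale wooden furniture foot, 60 mm tall, 60 g: wide end 42 mm across (beaded up to height 29), plain round stem 26 mm across from height 33 to 57. Stands at the start on its wide end. Origin: centre of the wide end's face; z along its axis towards the stem end. May be absent.
- foot4: turned pale wooden furniture foot, 60 mm tall, 60 g: wide end 42 mm across (beaded up to height 29), plain round stem 26 mm across from height 33 to 57. Stands at the start on its wide end. Origin: centre of the wide end's face; z along its axis towards the stem end. May be absent.
- case: black plastic fittings case, closed size 130 x 52 x 48 mm, 320 g; base 32 high, lid 16 high. Origin: centre of its underside; x along the 130 mm length, y across (hinge along the +y side at height 32; two steel snap catches on the -y side at x = -42 and +42, standing out 7 mm, so that the middle is free to be gripped across its 52 mm), z up.
- case_lid (a joint): hinge of the case's lid, rad: 0 is fully shut, grows as it opens. The stiff hinge stays where it is left. From about 0.13 rad down the lid rides on the catches; about 8 to 15 N down at point lid_front snaps it over them, after which they pull it to 0 and hold it.
- lid_front (a point): point on the lid's top face, in the middle of its length, 8 mm in from its free front edge: 44 mm from the hinge line and 16.5 mm above the lid's underside; the place to press.
- block_plane: bystander: steel block plane, 150 x 50 mm, about 65 high, lying across the far side. Origin: centre of its underside.
- sanding_block: bystander: cork-faced wooden sanding block, 65 x 110 x 30 mm. Origin: centre of its underside.
- gouge: bystander: carving gouge lying along its x, 240 mm long, wooden handle to -x. Origin: where handle and blade meet, on the bench.
There are look-alikes about, which are no part of the job. What is shaped like the foot1 but blue or red is not meant.

How it is judged:
On the way, in this order (a step that is already met when the one before it is completed fails the run):
1. the top tote is out of the bottom one and stands upright on the bench (height (world z) of tote_upper below 0.012 m and angle between tote_upper's own z axis and vertical below 0.06 rad and horizontal distance between tote_upper and tote_lower above 0.15 m), for 0.2 s.
2. every foot is in the bottom tote (x of foot1 in the frame of tote_lower between -0.105 and 0.105 m and y of foot1 in the frame of tote_lower between -0.065 and 0.065 m and z of foot1 in the frame of tote_lower between -0.01 and 0.06 m and x of foot2 in the frame of tote_lower between -0.105 and 0.105 m and y of foot2 in the frame of tote_lower between -0.065 and 0.065 m and z of foot2 in the frame of tote_lower between -0.01 and 0.06 m and x of foot3 in the frame of tote_lower between -0.105 and 0.105 m and y of foot3 in the frame of tote_lower between -0.065 and 0.065 m and z of foot3 in the frame of tote_lower between -0.01 and 0.06 m and x of foot4 in the frame of tote_lower between -0.105 and 0.105 m and y of foot4 in the frame of tote_lower between -0.065 and 0.065 m and z of foot4 in the frame of tote_lower between -0.01 and 0.06 m), for 0.3 s.
3. the other tote, turned end for end, is stacked and interlocked on the loaded one (x of tote_upper in the frame of tote_lower between -0.007 and 0.007 m and y of tote_upper in the frame of tote_lower between -0.007 and 0.007 m and z of tote_upper in the frame of tote_lower between 0.068 and 0.079 m and x of tote_upper_label in the frame of tote_lower below -0.11 m and angle between the z axis of tote_upper and the z axis of tote_lower, either way round below 0.04 rad), for 0.3 s.
At the end, for the whole second after the job is handed in: All feet present in the bottom tote, which stands level on the bench; the upper tote, turned end for end, centred on it within 7 mm, level, its underside 68 to 79 mm above the lower one's; the case, lid under 0.04 rad, upright and flat on the upper tote's floor; all at rest (all of step 2 and all of step 3 and x of case in the frame of tote_upper between -0.05 and 0.05 m and y of case in the frame of tote_upper between -0.035 and 0.035 m and z of case in the frame of tote_upper between -0.005 and 0.012 m and angle between case's own z axis and vertical below 0.12 rad and value of joint case_lid below 0.04 rad and linear speed of each of tote_lower, tote_upper, case below 0.03 m/s and height (world z) of tote_lower between -0.008 and 0.008 m and angle between tote_lower's own z axis and vertical below 0.04 rad); the robot touches nothing.
It fails at once if the block plane is moved by more than 30 mm (distance of block_plane from where it was at the start of the episode above 0.03 m).
It fails at once if the sanding block is moved by more than 30 mm (distance of sanding_block from where it was at the start of the episode above 0.03 m).
It fails at once if the gouge is moved by more than 30 mm (distance of gouge from where it was at the start of the episode above 0.03 m).
Of foot1, foot2, foot3, foot4 only 2 to 4 are there at a start; the rules pass over those that are not, and their reading is None.
At some moment in a run one of foot1, foot2, foot3, foot4, case may be knocked a few centimetres aside while the robot is not near it.
It also fails if it takes over 210 s, if anything falls off the work surface, if the arm or the gripper's body presses on something with over 40 N, if the wrist force passes 120 N, or if a joint passes its speed limit or range.

### The arm

A 7-joint arm with a two-finger parallel gripper is mounted at the origin on the work surface. World frame = base frame: x ahead of the robot, y to its left, z up, the work surface at z = 0. Lengths are in m, angles in rad, forces in N, time in s.
With the tool pointing down it reaches from about 0.4 to 0.85 m from the base axis. Payload 4.5 kg.
Tool frame: the origin (TCP) lies where the fingers leave the gripper's body, on its centre line; the fingertips stand 64 mm ahead of it and the grasp point (between the pads) lies 45 mm ahead of it; z points along the fingers, y is the line along which they close (so a half turn about z gives the same grasp; the last joint's range is limited). The gripper opens to 88 mm and grips with 3 to 60 N. Pads are 18 mm wide; open, the fingers measure 123 mm over their backs; the gripper's body (75 mm by 187 mm) begins 45 mm behind the grasp point.
Start: joints at [-1.138, 0.689, -0.195, 1.565, 0.157, 0.902, -0.215], TCP at [0.243, 0.576, 0.303] pointing down, gripper open.
Joint ranges: [-3.01, 3.01], [-0.46, 2.08], [-1.47, 1.51], [0.13, 2.56], [-1, 4.14], [0.04, 2.09], [-2.66, 2.66]. Speed limits (rad/s): [2.57, 2.57, 3.14, 3.14, 3.14, 3.14, 3.14].

### API

Orientations are given as a unit quaternion [x, y, z, w].
In Python, from workcell import telemetry, vision, bot gives the robot as it stands.
- The arm moves only by the tool servo_tool, never from a script. Its argument "commands" is a list of rows, each a list of 6 numbers: the shift along the tool's x, y, z in cm, then the turn, a rotation vector about the tool's x, y, z in degrees. In form: [[tx, ty, tz, ax, ay, az], ...]. A call has 1 to 5 rows; each row is the pose to reach, as a shift and turn from the pose commanded when the call began, along the tool's axes at that moment; what a row does not reach only later rows make up. A row lasts 1/12 s, in which the tool goes at most 41.7 mm and 7.16 degrees, less where a joint would pass 70% of its speed; a pose out of reach is approached as far as the arm can. A call with a gripper value outside its range is refused whole. "hand" is the opening, from 0 (shut) to 1 (fully open), set as the call begins (left out, the last holds). The fingers move at their own pace and stop on an object; "newtons" is the grip in N (left out, the last holds). Time passes only in rows, so rows that repeat a pose let the fingers close. It gives the time, the measured TCP pose, the force, the opening and the grip force at its end, in the units of the state.
- telemetry.state(): the state, without advancing time (a new reading comes with each control period).
- vision.grab_frame(name): name is "side" or "top"; returns a dict with "image" (480x640x3 uint8, red, green, blue), "range_z" (480x640 float32, m along the optical axis (not along the pixel's ray), 0 where there is no reading), "intrinsics" (3x3 intrinsics, pixels), "R" (3x3) and "t" (3): a world point X has camera coordinates R X + t. Camera axes: x right, y down, z forward; pixel columns grow to the right and rows downward; lengths in m; the calibration is good to about 2 mm. A picture is of the moment at which its call begins.
- bot.job_done(): hands the job in; it is judged then, once.
The state is a dict: "time": time; "joint_positions": joint angles; "qd": joint speeds; "joint_efforts": joint torques, N m; "tool_pos": TCP position; "orientation": TCP orientation; "contact_force": force on the tool from outside, world axes, zero at the start; "torque": the same for the moment, N m; "opening": finger opening in m; "finger_force": force on a finger pad.
Only numpy, scipy, OpenCV 4.12 (cv2) and the standard library are available. Lean on these libraries where they do the work, as an engineer would, in place of code of your own. Each camera call takes 0.05 s, during which the arm holds its last target. There are 200 camera calls.

## Working session

There is one attempt and no reset: what is moved stays moved. The work goes in short steps, Python scripts to look and compute and a tool call to move; the robot and the scene stay as the last step left them, time stands still between calls to the robot, and variables do not carry over. Pictures are saved under pics/ and viewed, at most 16 in all, crops included, and the job is handed in when it is done.

Besides the shell and the picture viewer there is one more tool, called after "Call:" as name([rows], argument=value, ...), one row to a line, values as JSON. servo_tool: Moves the arm, as the interface text tells. Its arguments: {"type":"object","properties":{"commands":{"type":"array","items":{"type":"array","items":{"type":"number"}}},"hand":{"type":"number"},"newtons":{"type":"number"}},"required":["commands"]}

```bash
ls; mkdir -p pics
cat > h.py <<'E'
import numpy as np, cv2, os
from workcell import telemetry, vision, bot
from scipy.spatial.transform import Rotation as Ro
def grab(n):
    f=vision.grab_frame(n); f['image']=np.asarray(f['image']); return f
def save(f,name,box=None,scale=1):
    im=f['image'][:,:,::-1]
    if box: im=im[box[1]:box[3],box[0]:box[2]]
    if scale!=1: im=cv2.resize(im,None,fx=scale,fy=scale,interpolation=cv2.INTER_CUBIC)
    cv2.imwrite('pics/'+name,im)
def cloud(f):
    K=np.array(f['intrinsics']);z=np.asarray(f['range_z']);v,u=np.mgrid[:480,:640]
    P=np.stack([(u-K[0,2])/K[0,0]*z,(v-K[1,2])/K[1,1]*z,z],-1)
    W=(P-np.array(f['t']))@np.array(f['R']); W[z==0]=np.nan
    return W
def delta(p,q=None):
    """tool-axis shift cm and rotvec deg from current to world p, quat q"""
    s=telemetry.state(); R=Ro.from_quat(s['orientation'])
    d=R.inv().apply(np.array(p)-s['tool_pos'])*100
    r=np.zeros(3) if q is None else np.degrees((R.inv()*Ro.from_quat(q)).as_rotvec())
    return np.round(d,2),np.round(r,1)
E
python3 - <<'E'
from h import *
s=telemetry.state(); print({k:np.round(v,3) for k,v in s.items()})
print(Ro.from_quat(s['orientation']).as_matrix().round(3))
for n in('top','side'):
    f=grab(n); save(f,n+'0.png'); W=cloud(f); np.savez('/tmp/%s0.npz'%n,W=W,im=f['image'])
    print(n,(-np.array(f['R']).T@np.array(f['t'])).round(3)); print(np.array(f['intrinsics'])[0],np.array(f['R']).round(2).tolist())
E
```

```text
pics
{'time': np.float64(0.0), 'joint_positions': array([-1.138,  0.69 , -0.195,  1.566,  0.157,  0.903, -0.215]), 'qd': array([-0.002, -0.001,  0.   ,  0.001, -0.   ,  0.001, -0.002]), 'joint_efforts': array([-0.0000e+00, -5.2755e+01, -1.2670e+00, -1.5344e+01, -5.3000e-02,
        6.0000e-03,  0.0000e+00]), 'tool_pos': array([0.243, 0.575, 0.302]), 'orientation': array([ 0.198,  0.98 , -0.001, -0.   ]), 'contact_force': array([-1.009, -0.502,  0.296]), 'torque': array([ 0.006, -0.004,  0.003]), 'finger_force': np.float64(0.0), 'opening': np.float64(0.088)}
[[-0.922  0.388 -0.001]
 [ 0.388  0.922 -0.002]
 [-0.    -0.002 -1.   ]]
top [0.374 0.023 1.442]
[565.22593022   0.         321.42825449] [[0.02, -1.0, 0.02], [-1.0, -0.03, -0.1], [0.1, -0.01, -1.0]]
side [-0.027 -0.733  0.765]
[469.52365944   0.         316.43206279] [[0.81, -0.59, 0.0], [-0.34, -0.47, -0.82], [0.48, 0.66, -0.58]]
```

View pics/top0.png

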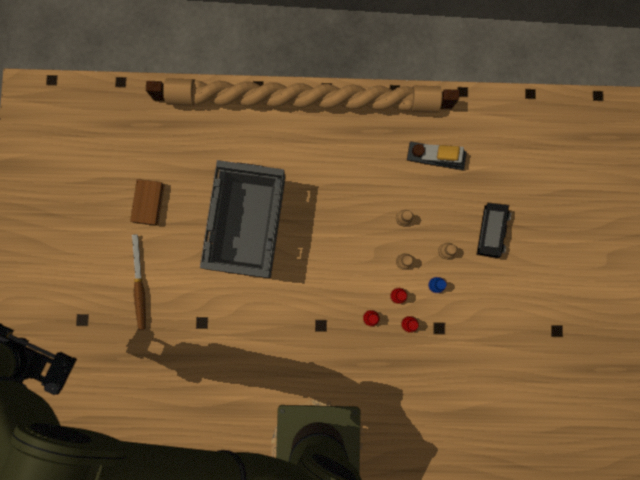

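View pics/side0.png

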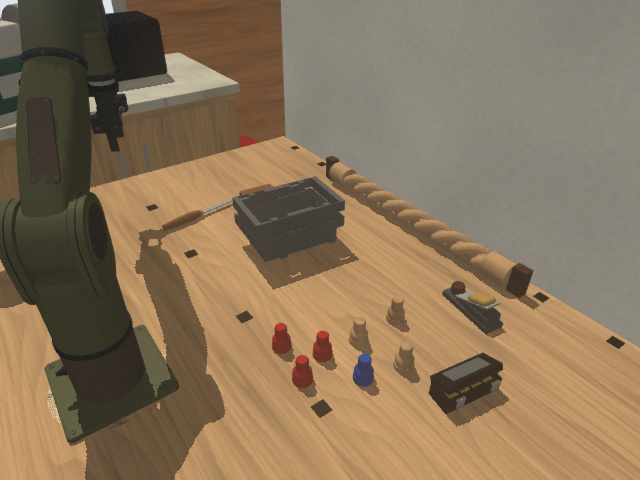

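The three pale feet in top0 are at (405,217), (406,261) and (450,250). The red ones at (399,296), (372,318), (411,324) and the blue one at (438,285) are decoys. Totes are at (243,220), the case at (493,230), the plane at (437,153), the sanding block at (148,202) and the gouge at (140,290). Next I'll locate them numerically and confirm with a crop.

Run:
```python
from h import *
D=np.load('/tmp/top0.npz');W=D['W'];im=D['im']
S=np.load('/tmp/side0.npz');WS=S['W']
print('bench z',np.nanmedian(W[340:400,500:600,2]))
def rect(box,zlo,zhi,WW=W):
    c=WW[box[1]:box[3],box[0]:box[2]].reshape(-1,3); c=c[(c[:,2]>zlo)&(c[:,2]<zhi)]
    r=cv2.minAreaRect((c[:,:2]*1000).astype(np.float32)); return r,len(c),np.median(c[:,2]),c
for n,b,zl,zh in[('tote rim',(190,150,300,290),.132,.15),('case',(470,190,520,270),.015,.1),('plane',(400,135,475,175),.01,.1),('sand',(125,170,170,235),.015,.05),('gouge',(128,230,158,335),.008,.05)]:
    r,k,m,c=rect(b,zl,zh); print(n,np.round(r[0],1),np.round(r[1],1),round(r[2],1),k,m.round(3),'zmax',c[:,2].max().round(3))
for n,(u,v) in dict(f1=(405,217),f2=(406,261),f3=(450,250)).items():
    c=W[v-16:v+16,u-16:u+16].reshape(-1,3); h=c[(c[:,2]>.05)&(c[:,2]<.07)]; 
    print(n,h.mean(0).round(4),len(h),((h.min(0)+h.max(0))/2).round(4))
# case z map in case frame
r,_,_,c=rect((470,190,520,270),.015,.1)
ii=np.round(np.linspace(483,507,9)).astype(int)
print(W[200:260:6,478:512:3,2].round(3))
save({'image':im},'crop0.png',(360,180,520,340),3.7)
```

```text
bench z 0.0002831100385601871
tote rim [548.5 189.4] [161.2 258.6] 83.6 1990 0.138 zmax 0.148
case [ 545.6 -432.5] [ 67.4 131.3] 80.7 1315 0.056 zmax 0.073
plane [ 737.7 -302.3] [175.1  52.6] 81.1 1133 0.035 zmax 0.072
sand [597.  446.8] [ 68.4 110.6] 84.5 1177 0.028 zmax 0.04
gouge [398.3 443.4] [239.3  69.1] 7.3 748 0.019 zmax 0.032
f1 [ 0.575  -0.2071  0.0584] 92 [ 0.5759 -0.2076  0.058 ]
f2 [ 0.4638 -0.2086  0.0588] 91 [ 0.464  -0.2085  0.0593]
f3 [ 0.4933 -0.317   0.0587] 91 [ 0.4938 -0.317   0.0584]
[[-0.    -0.001 -0.004  0.    -0.001 -0.006 -0.005  0.004  0.001  0.001
  -0.001  0.003]
 [-0.001 -0.004  0.003  0.043  0.05   0.051  0.055  0.059  0.065  0.067
   0.063 -0.003]
 [-0.     0.002  0.011  0.048  0.052  0.053  0.057  0.059  0.06   0.063
   0.055 -0.   ]
 [-0.004 -0.003  0.027  0.048  0.055  0.055  0.056  0.06   0.065    nan
   0.063  0.005]
 [-0.002  0.001  0.048  0.052  0.051  0.058  0.06   0.061  0.06   0.06
  -0.     0.004]
 [ 0.002  0.007  0.049  0.05   0.058  0.057  0.064  0.065  0.065  0.053
  -0.005  0.003]
 [-0.003  0.031  0.054  0.054  0.054  0.054  0.06   0.068  0.063  0.058
   0.003  0.003]
 [ 0.004  0.05   0.052  0.053  0.057  0.058  0.061  0.064  0.066 -0.002
   0.003 -0.003]
 [ 0.01   0.047  0.054  0.052  0.059  0.056  0.065  0.068  0.057  0.039
  -0.003  0.001]
 [ 0.012  0.03   0.041  0.048  0.058  0.06   0.061  0.065  0.003 -0.004
  -0.001  0.004]]
```

View pics/crop0.png

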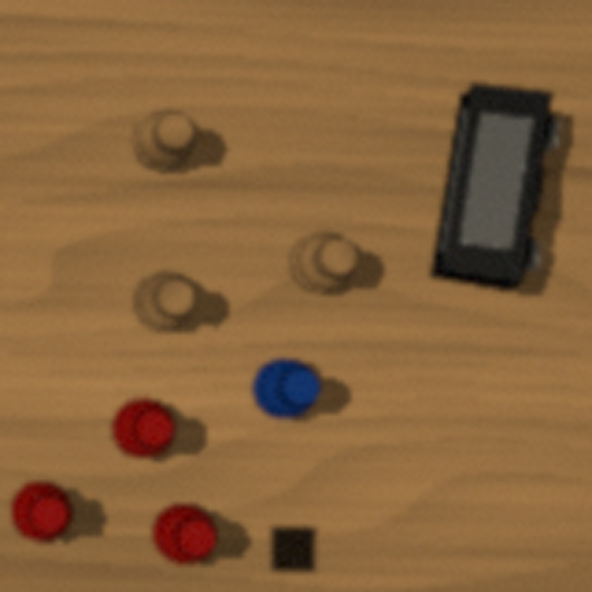

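The crop confirms three pale feet, at crop positions (170,138), (175,298) and (335,257). The red and blue ones are decoys. The case catches face right (-y), and its lid is ajar. I'll move above the top tote's -y rim.

Call:
servo_tool([
  [-3.2,-2.2,0,0,0,0],
  [-6.4,-4.4,0,0,0,0],
  [-9.6,-6.6,0,0,0,0],
  [-12.8,-8.8,0,0,0,0],
  [-16,-11,0,0,0,0],
], hand=0.55)

```text
time: 0.52
tool_pos: [0.3479, 0.4107, 0.3024]
orientation: [0.198, 0.98, -0.0, -0.0]
contact_force: [1.7, -0.0, -0.1]
opening: 0.0572
finger_force: 0.0
```

Call:
servo_tool([
  [-3.2,-2.2,0,0,0,0],
  [-6.4,-4.4,0,0,0,0],
  [-9.6,-6.6,0,0,0,0],
  [-12.8,-8.8,0,0,0,0],
  [-16,-11,0,0,0,0],
])

```text
time: 0.93
tool_pos: [0.4527, 0.2471, 0.3025]
orientation: [0.198, 0.98, -0.0, -0.0]
contact_force: [0.1, 0.1, 0.3]
opening: 0.0484
finger_force: 0.0
```

Call:
servo_tool([
  [-3,-2,0,0,0,-4],
  [-6,-4,0,0,0,-8],
  [-9,-6,0,0,0,-12],
  [-13.2,-8.6,0,0,0,-16.4],
  [-13.2,-8.6,0,0,0,-16.4],
])

```text
time: 1.35
tool_pos: [0.5441, 0.1098, 0.302]
orientation: [0.06, 0.998, -0.003, 0.001]
contact_force: [0.9, -1.7, -0.6]
opening: 0.0484
finger_force: 0.0
```

```bash
cat >> h.py <<'E'
def yq(a): # tool down, tool y at world angle a deg
    a=np.radians(a); y=np.array([np.cos(a),np.sin(a),0]); z=np.array([0,0,-1.]); return Ro.from_matrix(np.stack([np.cross(y,z),y,z],1)).as_quat()
def st():
    s=telemetry.state(); R=Ro.from_quat(s['orientation']).as_matrix()
    print('t',round(float(s['time']),2),'p',np.round(s['tool_pos'],4),'yaw_y',np.degrees(np.arctan2(R[1,1],R[0,1])).round(2),'zax',R[:,2].round(3),'j',np.round(s['joint_positions'],2),'F',np.round(s['contact_force'],1),'open',round(float(s['opening']),4),'ff',round(float(s['finger_force']),1))
E
python3 - <<'E'
from h import *
st(); print(delta([.5405,.1178,.171],yq(83.6)))
f=grab('top');W=cloud(f);c=W[150:290,185:310].reshape(-1,3);c=c[(c[:,2]>.132)&(c[:,2]<.149)]
print(cv2.minAreaRect((c[:,:2]*1000).astype(np.float32)))
E
```

```text
t 1.35 p [0.5441 0.1098 0.302 ] yaw_y 83.07 zax [ 0.002 -0.005 -1.   ] j [-0.08  0.61 -0.34  1.78  0.27  0.8   0.9 ] F [ 0.9 -1.7 -0.6] open 0.0484 ff 0.0
(array([ 0.48,  0.81, 13.09]), array([-0.3,  0.1, -0.5]))
((548.248046875, 189.85842895507812), (160.9193878173828, 258.12310791015625), 83.58859252929688)
```

Call:
servo_tool([
  [0.4,0.7,3,0,0,-0.5],
  [0.5,0.8,6,0,0,-0.5],
  [0.5,0.8,9,0,0,-0.5],
  [0.5,0.8,11.5,0,0,-0.5],
  [0.5,0.8,13.1,0,0,-0.5],
])

```text
time: 1.82
tool_pos: [0.5343, 0.1283, 0.1692]
orientation: [0.051, 0.999, -0.0, -0.002]
contact_force: [0.4, -0.1, 0.7]
opening: 0.0484
finger_force: 0.0
```

Call:
servo_tool([
  [0,0,0,0,0,0],
  [0,0,0,0,0,0],
  [0,0,0,0,0,0],
  [0,0,0,0,0,0],
  [0,0,0,0,0,0],
], hand=0, newtons=50)

```text
time: 2.23
tool_pos: [0.5366, 0.1262, 0.1729]
orientation: [0.052, 0.999, -0.0, 0.001]
contact_force: [-2.0, -4.5, 5.5]
opening: 0.0176
finger_force: 49.6
```

Call:
servo_tool([
  [0,0,-1,0,0,0],
  [0,0,-2,0,0,0],
  [0,0,-3,0,0,0],
  [0,0,-4,0,0,0],
  [0,0,-5,0,0,0],
])

```text
time: 2.65
tool_pos: [0.5365, 0.1275, 0.2233]
orientation: [0.052, 0.999, 0.001, 0.001]
contact_force: [1.2, 1.0, -2.7]
opening: 0.0154
finger_force: 66.3
```

Run:
```python
from h import *
st()
f=grab('side');save(f,'s1.png',(160,100,420,320),2.5)
```

```text
t 2.65 p [0.5365 0.1275 0.2233] yaw_y 84.07 zax [ 0.001  0.001 -1.   ] j [-0.14  0.71 -0.3   1.86  0.34  0.61  0.82] F [ 1.2  1.  -2.7] open 0.0154 ff 66.3
```

View pics/s1.png

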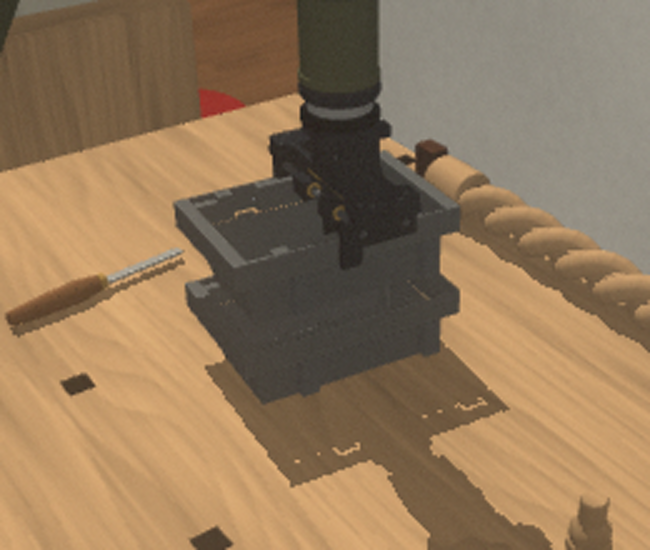

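The upper tote lifts out level, and the lower one at crop (330,320) stays on the bench. Moving it aside now.

Call:
servo_tool([
  [0,0,-1.5,0,0,0],
  [0,0,-3,0,0,0],
  [0,0,-4.5,0,0,0],
  [0,0,-6,0,0,0],
  [0,0,-6,0,0,0],
])

```text
time: 3.12
tool_pos: [0.5377, 0.1279, 0.2847]
orientation: [0.052, 0.999, 0.001, 0.003]
contact_force: [0.2, 0.1, -2.8]
opening: 0.0158
finger_force: 66.3
```

Call:
servo_tool([
  [-0.5,-2.4,0,0,0,0],
  [-1,-4.8,0,0,0,0],
  [-1.5,-7.2,0,0,0,0],
  [-2,-9.6,0,0,0,0],
  [-2.5,-12,0,0,0,0],
])

```text
time: 3.53
tool_pos: [0.5485, 0.0041, 0.2811]
orientation: [0.052, 0.999, 0.0, -0.0]
contact_force: [0.5, 1.1, -1.8]
opening: 0.0158
finger_force: 66.3
```

Call:
servo_tool([
  [-0.5,-2.4,0,0,0,0],
  [-1,-4.8,0,0,0,0],
  [-1.5,-7.2,0,0,0,0],
  [-2,-9.6,0,0,0,0],
  [-2.5,-11.5,0,0,0,0],
])

```text
time: 3.95
tool_pos: [0.5613, -0.1142, 0.2809]
orientation: [0.053, 0.999, -0.0, -0.0]
contact_force: [0.3, 0.3, -3.1]
opening: 0.0157
finger_force: 66.3
```

Call:
servo_tool([
  [0,0,2,0,0,0],
  [0,0,4.5,0,0,0],
  [0,0,7,0,0,0],
  [0,0,9.5,0,0,0],
  [0,0,12,0,0,0],
])

```text
time: 4.37
tool_pos: [0.5615, -0.1118, 0.1601]
orientation: [0.052, 0.999, 0.0, 0.0]
contact_force: [0.6, -0.5, -2.7]
opening: 0.0155
finger_force: 66.3
```

Call:
servo_tool([
  [0,0,0.8,0,0,0],
  [0,0,1.6,0,0,0],
  [0,0,2.2,0,0,0],
  [0,0,2.6,0,0,0],
  [0,0,2.6,0,0,0],
])

```text
time: 4.78
tool_pos: [0.5619, -0.1119, 0.1358]
orientation: [0.052, 0.999, 0.0, 0.0]
contact_force: [-0.0, -0.6, -3.2]
opening: 0.0155
finger_force: 66.3
```

Run:
```python
from h import *
st()
f=grab('side');save(f,'s2.png',(160,100,480,400),2)
```

```text
t 4.78 p [ 0.5619 -0.1119  0.1358] yaw_y 84.05 zax [ 0.001  0.    -1.   ] j [ 0.26  0.87 -0.26  1.84  0.43  0.48  1.18] F [-0.  -0.6 -3.2] open 0.0155 ff 66.3
```

View pics/s2.png

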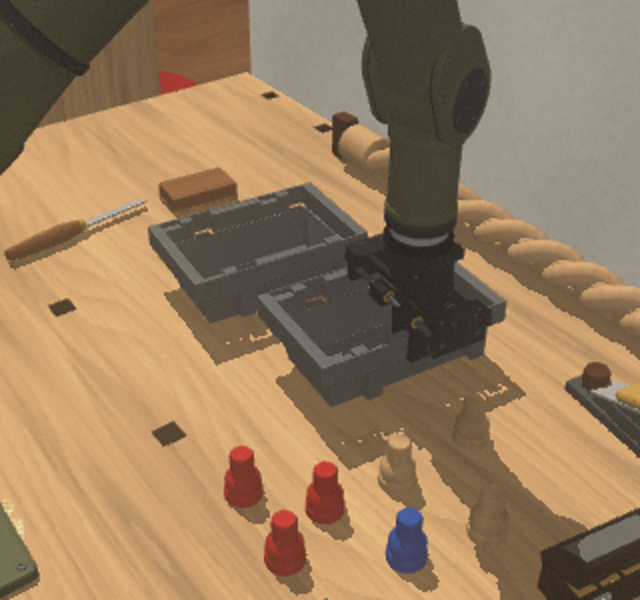

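The upper tote hovers about 1 cm above the bench at crop (390,330). The lower tote is open at (260,245). Setting it down and releasing.

Call:
servo_tool([
  [0,0,0.3,0,0,0],
  [0,0,0.6,0,0,0],
  [0,0,0.9,0,0,0],
  [0,0,1.1,0,0,0],
  [0,0,1.1,0,0,0],
])

```text
time: 5.25
tool_pos: [0.5618, -0.1121, 0.1247]
orientation: [0.052, 0.999, -0.0, 0.0]
contact_force: [-0.4, -0.1, 1.2]
opening: 0.0154
finger_force: 66.5
```

Call:
servo_tool([
  [0,0,0,0,0,0],
  [0,0,0,0,0,0],
  [0,0,0,0,0,0],
  [0,0,0,0,0,0],
], hand=0.5)

```text
time: 5.58
tool_pos: [0.5619, -0.1117, 0.1249]
orientation: [0.052, 0.999, 0.0, 0.0]
contact_force: [-0.1, -0.2, -0.7]
opening: 0.0403
finger_force: 0.0
```

Call:
servo_tool([
  [0,0,-3,0,0,0],
  [0,0,-6,0,0,0],
  [0,0,-9,0,0,0],
  [0,0,-12,0,0,0],
  [0,0,-12,0,0,0],
])

```text
time: 6.0
tool_pos: [0.5646, -0.1119, 0.2502]
orientation: [0.052, 0.999, -0.0, 0.005]
contact_force: [0.4, -0.3, -0.0]
opening: 0.0442
finger_force: 0.0
```

Call:
servo_tool([
  [0,-3,0,0,0,0],
  [0,-6,0,0,0,0],
  [0,-9.4,0,0,0,0],
  [0,-9.4,0,0,0,0],
])

```text
time: 6.33
tool_pos: [0.5497, -0.2145, 0.2438]
orientation: [0.057, 0.998, -0.003, -0.001]
contact_force: [-0.5, -1.2, -0.4]
opening: 0.044
finger_force: 0.0
```

```bash
cat >> h.py <<'E'
def tote(box,zl,zh,f=None):
    f=f or grab('top');W=cloud(f);c=W[box[1]:box[3],box[0]:box[2]].reshape(-1,3);c=c[(c[:,2]>zl)&(c[:,2]<zh)]
    r=cv2.minAreaRect((c[:,:2]*1000).astype(np.float32)); print('tote',np.round(r[0],1),np.round(r[1],1),round(r[2],1),'zmed',np.median(c[:,2]).round(4)); return f
def foot(W,xy,zl=.05,zh=.075):
    m=(abs(W[...,0]-xy[0])<.05)&(abs(W[...,1]-xy[1])<.045)&(W[...,2]>zl)&(W[...,2]<zh)
    h=W[m]; return np.round((h.min(0)+h.max(0))/2,4),h.mean(0).round(4),len(h)
E
python3 - <<'E'
from h import *
st()
f=grab('top');save(f,'t3.png')
tote((180,150,288,290),.082,.1,f);tote((288,140,386,290),.082,.1,f)
W=cloud(f)
for p in[(.576,-.2076),(.464,-.2085),(.494,-.317)]: print(foot(W,p))
E
```

```text
t 6.33 p [ 0.5497 -0.2145  0.2438] yaw_y 83.44 zax [-0.002 -0.007 -1.   ] j [ 0.5   0.73 -0.36  1.73  0.36  0.75  1.41] F [-0.5 -1.2 -0.4] open 0.044 ff 0.0
tote [548.3 191.4] [160.8 258. ] 83.8 zmed 0.0884
tote [574.  -42.8] [160.3 258.7] 83.9 zmed 0.0886Traceback (most recent call last):
  File "<stdin>", line 6, in <module>
  File "h.py", line 32, in foot
    h=W[m]; return np.round((h.min(0)+h.max(0))/2,4),h.mean(0).round(4),len(h)
                             ~~~~~^^^
    return umr_minimum(a, axis, None, out, keepdims, initial, where)
ValueError: zero-size array to reduction operation minimum which has no identity
```

View pics/t3.png

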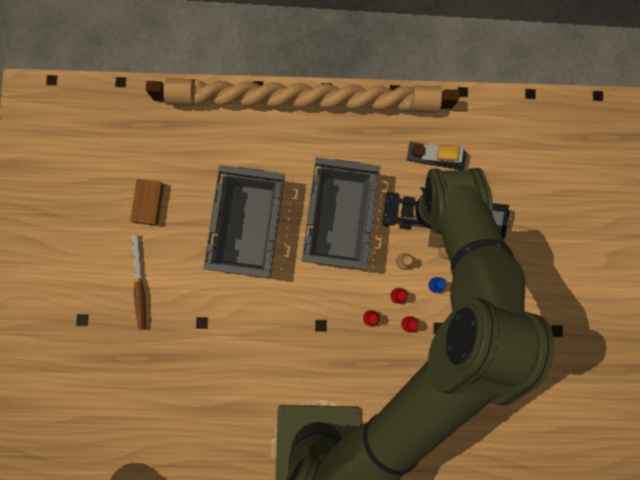

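The upper tote stands at (342,215) and the lower, empty, at (245,222). Next is the foot at (405,217).

Call:
servo_tool([
  [0,0,0,0,0,0],
  [0,0,0,0,0,0],
  [0,0,0,0,0,0],
])

```text
time: 6.63
tool_pos: [0.5523, -0.2036, 0.2446]
orientation: [0.051, 0.999, 0.001, -0.0]
contact_force: [0.5, 0.1, -0.3]
opening: 0.0443
finger_force: 0.0
```

Run:
```python
from h import *
st(); print(delta([.5755,-.2073,.100],yq(83.8)))
W=cloud(grab('side'))
for p in[(.576,-.2076),(.464,-.2085),(.494,-.317)]:
  try: print(foot(W,p,.05,.066))
  except Exception as e: print(e)
```

```text
t 6.63 p [ 0.5523 -0.2036  0.2446] yaw_y 84.2 zax [ 0.     0.001 -1.   ] j [ 0.49  0.73 -0.37  1.73  0.36  0.75  1.41] F [ 0.5  0.1 -0.3] open 0.0443 ff 0.0
(array([-2.35, -0.15, 14.46]), array([ 0.1, -0. ,  0.4]))
(array([ 0.5778, -0.2099,  0.0559]), array([ 0.5766, -0.211 ,  0.0572]), 98)
(array([ 0.4663, -0.2109,  0.056 ]), array([ 0.4652, -0.213 ,  0.0577]), 107)
(array([ 0.4971, -0.3198,  0.0561]), array([ 0.4947, -0.3211,  0.0576]), 127)
```

Call:
servo_tool([
  [-2.4,-0.4,2,0,0,0],
  [-2.4,-0.4,5,0,0,0],
  [-2.4,-0.4,8,0,0,0],
  [-2.4,-0.4,11,0,0,0],
  [-2.4,-0.4,13,0,0,0],
])

```text
time: 7.1
tool_pos: [0.5747, -0.2104, 0.1121]
orientation: [0.051, 0.999, 0.001, -0.001]
contact_force: [0.4, -0.6, 0.4]
opening: 0.0442
finger_force: 0.0
```

Call:
servo_tool([
  [0,0,1,0,0,0],
  [0,0,1.5,0,0,0],
  [0,0,1.5,0,0,0],
])

```text
time: 7.35
tool_pos: [0.5755, -0.2111, 0.0992]
orientation: [0.051, 0.999, 0.0, -0.0]
contact_force: [-0.1, -0.4, -0.2]
opening: 0.0442
finger_force: 0.0
```

Call:
servo_tool([
  [0,0,0,0,0,0],
  [0,0,0,0,0,0],
  [0,0,0,0,0,0],
  [0,0,0,0,0,0],
], hand=0, newtons=20)

```text
time: 7.68
tool_pos: [0.5763, -0.2119, 0.101]
orientation: [0.052, 0.999, -0.0, 0.001]
contact_force: [-0.1, 1.1, 4.1]
opening: 0.0256
finger_force: 20.0
```

Call:
servo_tool([
  [0,0,-3,0,0,0],
  [0,0,-6,0,0,0],
  [0,0,-9,0,0,0],
  [0,0,-12,0,0,0],
  [0,0,-14,0,0,0],
])

```text
time: 8.1
tool_pos: [0.5761, -0.2122, 0.2431]
orientation: [0.052, 0.999, -0.0, 0.002]
contact_force: [0.3, 0.2, -0.4]
opening: 0.0252
finger_force: 20.0
```

Run:
```python
from h import *
st(); print(delta([.610,.185,.104],yq(83.8)))
```

```text
t 8.1 p [ 0.5761 -0.2122  0.2431] yaw_y 84.04 zax [ 0.004 -0.001 -1.   ] j [ 0.49  0.76 -0.37  1.66  0.36  0.79  1.42] F [ 0.3  0.2 -0.4] open 0.0252 ff 20.0
(array([ 0.81, 39.86, 13.88]), array([-0. ,  0.2,  0.2]))
```

Call:
servo_tool([
  [0.1,3.5,0,0,0,0],
  [0.2,7,0,0,0,0],
  [0.3,10.5,0,0,0,0],
  [0.3,14,0,0,0,0],
  [0.3,17.5,0,0,0,0],
])

```text
time: 8.52
tool_pos: [0.5904, -0.0362, 0.2403]
orientation: [0.052, 0.999, -0.0, 0.0]
contact_force: [-0.1, 0.8, -0.4]
opening: 0.0255
finger_force: 20.0
```

Call:
servo_tool([
  [0.1,3.5,0,0,0,0],
  [0.2,7,0,0,0,0],
  [0.3,10.5,0,0,0,0],
  [0.3,14,0,0,0,0],
  [0.3,17.5,0,0,0,0],
])

```text
time: 8.93
tool_pos: [0.6055, 0.1384, 0.2402]
orientation: [0.052, 0.999, -0.0, 0.0]
contact_force: [1.3, 0.1, -1.1]
opening: 0.0253
finger_force: 20.0
```

Call:
servo_tool([
  [0,3,0,0,0,0],
  [0.2,4.9,0,0,0,0],
  [0.2,4.9,0,0,0,0],
  [0.2,4.9,0,0,0,0],
])

```text
time: 9.27
tool_pos: [0.6084, 0.187, 0.2399]
orientation: [0.051, 0.999, 0.0, -0.0]
contact_force: [-0.0, -1.0, -1.4]
opening: 0.0254
finger_force: 20.0
```

Run:
```python
from h import *
st(); print(delta([.610,.185,.104],yq(83.8)))
```

```text
t 9.27 p [0.6084 0.187  0.2399] yaw_y 84.2 zax [ 0.  0. -1.] j [-0.2   0.79 -0.31  1.58  0.3   0.82  0.84] F [-0.  -1.  -1.4] open 0.0254 ff 20.0
(array([-0.18, -0.18, 13.59]), array([ 0. , -0. ,  0.4]))
```

Call:
servo_tool([
  [-0.2,-0.2,3,0,0,0],
  [-0.2,-0.2,6,0,0,0],
  [-0.2,-0.2,9,0,0,0],
  [-0.2,-0.2,12,0,0,0],
  [-0.2,-0.2,13.4,0,0,0],
])

```text
time: 9.68
tool_pos: [0.6092, 0.18, 0.1026]
orientation: [0.053, 0.999, -0.002, -0.002]
contact_force: [-3.8, -2.6, 26.1]
opening: 0.0254
finger_force: 20.0
```

Call:
servo_tool([
  [0,0,0.2,0,0,0],
  [0,0,0.2,0,0,0],
])

```text
time: 9.85
tool_pos: [0.6107, 0.1817, 0.1033]
orientation: [0.053, 0.999, -0.001, -0.0]
contact_force: [0.7, 0.1, -1.7]
opening: 0.0254
finger_force: 20.0
```

Call:
servo_tool([
  [0,0,0,0,0,0],
  [0,0,0,0,0,0],
  [0,0,0,0,0,0],
], hand=0.5)

```text
time: 10.1
tool_pos: [0.6113, 0.1835, 0.1049]
orientation: [0.052, 0.999, 0.0, 0.001]
contact_force: [-0.2, -1.2, -1.2]
opening: 0.0433
finger_force: 0.0
```

Call:
servo_tool([
  [0,0,-3,0,0,0],
  [0,0,-6,0,0,0],
  [0,0,-9,0,0,0],
  [0,0,-12,0,0,0],
  [0,0,-13.6,0,0,0],
])

```text
time: 10.52
tool_pos: [0.6119, 0.1842, 0.2443]
orientation: [0.052, 0.999, 0.001, 0.003]
contact_force: [0.0, 0.3, 0.2]
opening: 0.0445
finger_force: 0.0
```

Call:
servo_tool([
  [0.9,-3.4,0,0,0,0],
  [1.8,-6.8,0,0,0,0],
  [2.7,-10.2,0,0,0,0],
  [3.6,-13.6,0,0,0,0],
  [4.5,-17,0,0,0,0],
])

```text
time: 10.93
tool_pos: [0.5476, 0.0178, 0.2406]
orientation: [0.052, 0.999, -0.0, 0.001]
contact_force: [0.4, 0.1, -0.1]
opening: 0.0441
finger_force: 0.0
```

Call:
servo_tool([
  [0.9,-3.4,0,0,0,0],
  [1.8,-6.8,0,0,0,0],
  [2.7,-10.2,0,0,0,0],
  [3.6,-13.6,0,0,0,0],
  [4.5,-17,0,0,0,0],
])

```text
time: 11.35
tool_pos: [0.4853, -0.1468, 0.2406]
orientation: [0.052, 0.999, -0.0, 0.001]
contact_force: [0.4, -0.4, 0.5]
opening: 0.0439
finger_force: 0.0
```

Call:
servo_tool([
  [0.7,-3,0,0,0,0],
  [1.4,-6.5,0,0,0,0],
  [1.4,-6.9,0,0,0,0],
  [1.4,-6.9,0,0,0,0],
  [1.4,-6.9,0,0,0,0],
])

```text
time: 11.77
tool_pos: [0.4651, -0.2121, 0.2402]
orientation: [0.052, 0.999, 0.0, 0.001]
contact_force: [0.9, 0.1, -0.2]
opening: 0.044
finger_force: 0.0
```

Run:
```python
from h import *
st()
f=grab('side');W=cloud(f);save(f,'s4.png')
for p in[(.464,-.2085),(.494,-.317)]:
  try: print(foot(W,p,.05,.066))
  except Exception as e: print(e)
print(delta([.465,-.2110,.100],yq(83.8)))
```

```text
t 11.77 p [ 0.4651 -0.2121  0.2402] yaw_y 84.02 zax [ 0.001  0.    -1.   ] j [ 0.57  0.65 -0.37  1.96  0.41  0.59  1.39] F [ 0.9  0.1 -0.2] open 0.044 ff 0.0
(array([ 0.466 , -0.2119,  0.0557]), array([ 0.4652, -0.2132,  0.0573]), 111)
(array([ 0.4954, -0.3202,  0.0559]), array([ 0.4946, -0.3211,  0.0576]), 128)
(array([ 7.000e-02, -1.000e-02,  1.402e+01]), array([0.1, 0.1, 0.3]))
```

View pics/s4.png

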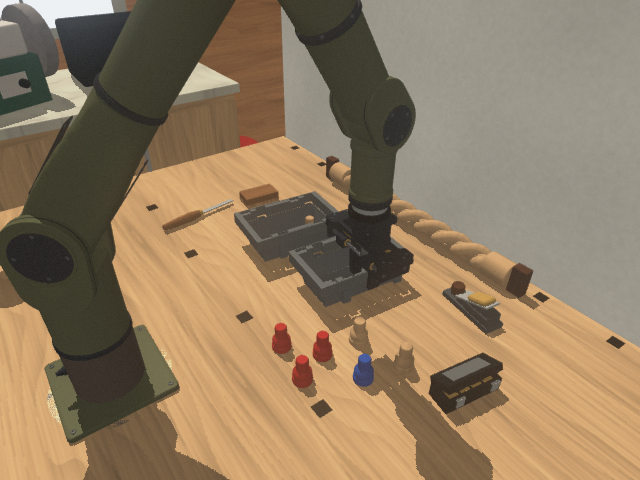

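Call:
servo_tool([
  [0.1,0,3,0,0,0],
  [0.1,0,6,0,0,0],
  [0.1,0,9,0,0,0],
  [0.1,0,12,0,0,0],
  [0.1,0,13.5,0,0,0],
])

```text
time: 12.23
tool_pos: [0.4639, -0.2095, 0.1022]
orientation: [0.05, 0.999, 0.001, -0.001]
contact_force: [-1.0, 0.5, -0.5]
opening: 0.0443
finger_force: 0.0
```

Call:
servo_tool([
  [0,0,0.5,0,0,0],
  [0,0,0.5,0,0,0],
])

```text
time: 12.4
tool_pos: [0.4642, -0.2103, 0.0989]
orientation: [0.05, 0.999, 0.001, -0.001]
contact_force: [-0.0, 0.2, -1.0]
opening: 0.044
finger_force: 0.0
```

Call:
servo_tool([
  [0,0,0,0,0,0],
  [0,0,0,0,0,0],
  [0,0,0,0,0,0],
  [0,0,0,0,0,0],
], hand=0)

```text
time: 12.73
tool_pos: [0.4645, -0.2123, 0.1008]
orientation: [0.052, 0.999, -0.0, 0.001]
contact_force: [0.3, 0.8, 4.0]
opening: 0.0252
finger_force: 20.0
```

Call:
servo_tool([
  [0,0,-3,0,0,0],
  [0,0,-6,0,0,0],
  [0,0,-9,0,0,0],
  [0,0,-12,0,0,0],
  [0,0,-14,0,0,0],
])

```text
time: 13.15
tool_pos: [0.4641, -0.2127, 0.2428]
orientation: [0.052, 0.999, -0.001, 0.002]
contact_force: [0.1, -0.1, -0.9]
opening: 0.0253
finger_force: 20.0
```

Call:
servo_tool([
  [-0.4,3.5,0,0,0,0],
  [-0.8,7,0,0,0,0],
  [-1.2,10.5,0,0,0,0],
  [-1.6,14,0,0,0,0],
  [-2,17.5,0,0,0,0],
])

```text
time: 13.57
tool_pos: [0.5018, -0.0391, 0.2404]
orientation: [0.052, 0.999, -0.0, 0.0]
contact_force: [0.9, -0.4, -0.3]
opening: 0.0254
finger_force: 20.0
```

Call:
servo_tool([
  [-0.4,3.5,0,0,0,0],
  [-0.8,7,0,0,0,0],
  [-1.2,10.5,0,0,0,0],
  [-1.6,14,0,0,0,0],
  [-2,17.5,0,0,0,0],
])

```text
time: 13.98
tool_pos: [0.5398, 0.1331, 0.2403]
orientation: [0.052, 0.999, -0.0, 0.0]
contact_force: [0.1, -0.5, -0.1]
opening: 0.0255
finger_force: 20.0
```

Call:
servo_tool([
  [-0.1,3,0,0,0,0],
  [-0.2,5.8,0,0,0,0],
  [-0.2,5.8,0,0,0,0],
  [-0.2,5.8,0,0,0,0],
])

```text
time: 14.32
tool_pos: [0.5474, 0.1911, 0.2401]
orientation: [0.05, 0.999, 0.001, 0.0]
contact_force: [0.4, 0.1, -0.3]
opening: 0.0254
finger_force: 20.0
```

Run:
```python
from h import *
st(); print(delta([.548,.191,.105],yq(83.8)))
```

```text
t 14.32 p [0.5474 0.1911 0.2401] yaw_y 84.24 zax [ 0.     0.001 -1.   ] j [-0.23  0.72 -0.31  1.76  0.32  0.7   0.76] F [ 0.4  0.1 -0.3] open 0.0254 ff 20.0
(array([-0.05, -0.02, 13.51]), array([0.1, 0. , 0.4]))
```

Call:
servo_tool([
  [0,0,3,0,0,0],
  [0,0,6,0,0,0],
  [0,0,9,0,0,0],
  [0,0,12,0,0,0],
  [0,0,12.8,0,0,0],
])

```text
time: 14.73
tool_pos: [0.5458, 0.1859, 0.1082]
orientation: [0.053, 0.999, -0.002, -0.003]
contact_force: [-0.8, -0.6, -1.2]
opening: 0.0256
finger_force: 20.0
```

Call:
servo_tool([
  [0,0,0.3,0,0,0],
  [0,0,0.6,0,0,0],
  [0,0,0.6,0,0,0],
])

```text
time: 14.98
tool_pos: [0.5486, 0.1888, 0.1068]
orientation: [0.052, 0.999, 0.0, 0.001]
contact_force: [0.3, -0.1, 0.3]
opening: 0.0253
finger_force: 20.0
```

Call:
servo_tool([
  [0,0,0,0,0,0],
  [0,0,0,0,0,0],
  [0,0,0,0,0,0],
], hand=0.5)

```text
time: 15.23
tool_pos: [0.5485, 0.1893, 0.1069]
orientation: [0.052, 0.999, 0.0, 0.001]
contact_force: [-0.3, 0.6, 0.3]
opening: 0.043
finger_force: 0.0
```

Call:
servo_tool([
  [0,0,-3,0,0,0],
  [0,0,-6,0,0,0],
  [0,0,-9,0,0,0],
  [0,0,-12,0,0,0],
  [0,0,-13.4,0,0,0],
])

```text
time: 15.65
tool_pos: [0.5491, 0.1898, 0.244]
orientation: [0.052, 0.999, 0.001, 0.003]
contact_force: [1.3, 0.5, 0.8]
opening: 0.044
finger_force: 0.0
```

Call:
servo_tool([
  [0,-3.5,0,0,0,0],
  [0,-7,0,0,0,0],
  [0,-10.5,0,0,0,0],
  [0,-14,0,0,0,0],
  [0,-17.5,0,0,0,0],
])

```text
time: 16.07
tool_pos: [0.5294, 0.0136, 0.2405]
orientation: [0.052, 0.999, -0.0, 0.001]
contact_force: [0.3, -0.4, -0.1]
opening: 0.0443
finger_force: 0.0
```

Call:
servo_tool([
  [0,-3.5,0,0,0,0],
  [0,-7,0,0,0,0],
  [0,-10.5,0,0,0,0],
  [0,-14,0,0,0,0],
  [0,-17.5,0,0,0,0],
])

```text
time: 16.48
tool_pos: [0.5112, -0.1607, 0.2404]
orientation: [0.052, 0.999, -0.0, 0.0]
contact_force: [0.2, 0.0, 1.0]
opening: 0.0444
finger_force: 0.0
```

Call:
servo_tool([
  [0,-3.5,0,0,0,0],
  [0,-7,0,0,0,0],
  [0,-10.5,0,0,0,0],
  [0,-14,0,0,0,0],
  [0,-16.4,0,0,0,0],
])

```text
time: 16.9
tool_pos: [0.4932, -0.3264, 0.2402]
orientation: [0.054, 0.999, -0.001, 0.0]
contact_force: [0.3, -1.0, -0.3]
opening: 0.0439
finger_force: 0.0
```

Call:
servo_tool([
  [0,0,0,0,0,0],
  [0,0,0,0,0,0],
])

```text
time: 17.07
tool_pos: [0.4938, -0.3238, 0.2399]
orientation: [0.054, 0.999, -0.0, 0.0]
contact_force: [-0.3, 0.6, 0.6]
opening: 0.0441
finger_force: 0.0
```

Run:
```python
from h import *
st()
f=grab('side');W=cloud(f)
for p in[(.494,-.317)]:
  try: print(foot(W,p,.05,.066))
  except Exception as e: print(e)
print(delta([.495,-.3200,.100],yq(83.8)))
```

```text
t 17.07 p [ 0.4938 -0.3238  0.2399] yaw_y 83.84 zax [ 0.    -0.001 -1.   ] j [ 0.74  0.75 -0.41  1.73  0.41  0.75  1.58] F [-0.3  0.6  0.6] open 0.0441 ff 0.0
(array([ 0.4965, -0.3202,  0.0562]), array([ 0.4946, -0.3212,  0.0576]), 129)
(array([-0.02,  0.17, 14.  ]), array([0. , 0. , 0.2]))
```

Call:
servo_tool([
  [0,0.1,3,0,0,0],
  [0,0.1,6,0,0,0],
  [0,0.1,9,0,0,0],
  [0,0.1,12,0,0,0],
  [0,0.1,13.5,0,0,0],
])

```text
time: 17.53
tool_pos: [0.4942, -0.3178, 0.1021]
orientation: [0.05, 0.999, 0.002, -0.002]
contact_force: [-0.2, -0.8, -0.7]
opening: 0.0439
finger_force: 0.0
```

Call:
servo_tool([
  [0,0,0.5,0,0,0],
  [0,0,0.5,0,0,0],
])

```text
time: 17.7
tool_pos: [0.4949, -0.3188, 0.099]
orientation: [0.05, 0.999, 0.001, -0.001]
contact_force: [-0.6, 0.4, 0.7]
opening: 0.0438
finger_force: 0.0
```

Call:
servo_tool([
  [0,0,0,0,0,0],
  [0,0,0,0,0,0],
  [0,0,0,0,0,0],
  [0,0,0,0,0,0],
], hand=0)

```text
time: 18.03
tool_pos: [0.4956, -0.3212, 0.1011]
orientation: [0.052, 0.999, -0.0, 0.001]
contact_force: [0.0, 0.5, 4.8]
opening: 0.0253
finger_force: 20.0
```

Call:
servo_tool([
  [0,0,-3,0,0,0],
  [0,0,-6,0,0,0],
  [0,0,-9,0,0,0],
  [0,0,-12,0,0,0],
  [0,0,-14,0,0,0],
])

```text
time: 18.45
tool_pos: [0.4953, -0.3215, 0.2431]
orientation: [0.052, 0.999, -0.001, 0.002]
contact_force: [0.4, -0.0, 0.3]
opening: 0.0254
finger_force: 20.0
```

Call:
servo_tool([
  [0.4,3.5,0,0,0,0],
  [0.8,7,0,0,0,0],
  [1.2,10.5,0,0,0,0],
  [1.6,14,0,0,0,0],
  [2,17.5,0,0,0,0],
])

```text
time: 18.87
tool_pos: [0.4926, -0.1437, 0.2404]
orientation: [0.052, 0.999, -0.0, 0.001]
contact_force: [1.0, 0.3, -1.0]
opening: 0.0252
finger_force: 20.0
```

Call:
servo_tool([
  [0.4,3.5,0,0,0,0],
  [0.8,7,0,0,0,0],
  [1.2,10.5,0,0,0,0],
  [1.6,14,0,0,0,0],
  [2,17.5,0,0,0,0],
])

```text
time: 19.28
tool_pos: [0.4909, 0.0326, 0.2403]
orientation: [0.052, 0.999, -0.0, 0.0]
contact_force: [0.3, -1.0, -0.3]
opening: 0.0255
finger_force: 20.0
```

Call:
servo_tool([
  [0.4,3.5,0,0,0,0],
  [0.8,7,0,0,0,0],
  [1.2,10.5,0,0,0,0],
  [1.6,14,0,0,0,0],
  [2.1,16.5,0,0,0,0],
])

```text
time: 19.7
tool_pos: [0.4873, 0.2013, 0.2405]
orientation: [0.051, 0.999, 0.001, 0.001]
contact_force: [-0.0, -0.1, -0.4]
opening: 0.0255
finger_force: 20.0
```

Call:
servo_tool([
  [0,0,0,0,0,0],
  [0,0,0,0,0,0],
])

```text
time: 19.87
tool_pos: [0.4869, 0.1992, 0.2402]
orientation: [0.05, 0.999, 0.001, 0.0]
contact_force: [0.2, -1.2, -0.2]
opening: 0.0253
finger_force: 20.0
```

Run:
```python
from h import *
st(); print(delta([.487,.198,.107],yq(83.8)))
```

```text
t 19.87 p [0.4869 0.1992 0.2402] yaw_y 84.26 zax [ 0.001  0.001 -1.   ] j [-0.29  0.66 -0.3   1.92  0.33  0.6   0.67] F [ 0.2 -1.2 -0.2] open 0.0253 ff 20.0
(array([-1.000e-02, -1.400e-01,  1.332e+01]), array([0.1, 0. , 0.5]))
```

Call:
servo_tool([
  [0,-0.1,3,0,0,0],
  [0,-0.1,6,0,0,0],
  [0,-0.1,9,0,0,0],
  [0,-0.1,12,0,0,0],
  [0,-0.1,12.8,0,0,0],
])

```text
time: 20.28
tool_pos: [0.486, 0.1937, 0.1086]
orientation: [0.053, 0.999, -0.002, -0.002]
contact_force: [-0.9, 0.2, 0.1]
opening: 0.0255
finger_force: 20.0
```

Call:
servo_tool([
  [0,0,0.3,0,0,0],
  [0,0,0.5,0,0,0],
  [0,0,0.5,0,0,0],
])

```text
time: 20.53
tool_pos: [0.488, 0.1962, 0.1078]
orientation: [0.052, 0.999, 0.0, 0.001]
contact_force: [-0.6, 0.0, -0.4]
opening: 0.0251
finger_force: 20.0
```

Call:
servo_tool([
  [0,0,0,0,0,0],
  [0,0,0,0,0,0],
  [0,0,0,0,0,0],
], hand=0.5)

```text
time: 20.78
tool_pos: [0.4878, 0.1966, 0.1078]
orientation: [0.052, 0.999, 0.001, 0.001]
contact_force: [-0.1, 0.1, -0.1]
opening: 0.043
finger_force: 0.0
```

Call:
servo_tool([
  [0,0,-3,0,0,0],
  [0,0,-6,0,0,0],
  [0,0,-9,0,0,0],
  [0,0,-12,0,0,0],
  [0,0,-13.4,0,0,0],
])

```text
time: 21.2
tool_pos: [0.4883, 0.197, 0.2447]
orientation: [0.052, 0.999, 0.001, 0.002]
contact_force: [-0.5, 0.2, 0.3]
opening: 0.0438
finger_force: 0.0
```

Call:
servo_tool([
  [-2.3,-3.2,0,0,0,0],
  [-4.6,-6.4,0,0,0,0],
  [-6.9,-9.6,0,0,0,0],
  [-9.2,-12.8,0,0,0,0],
  [-11.2,-15.8,0,0,0,0],
])

```text
time: 21.62
tool_pos: [0.5833, 0.0251, 0.2415]
orientation: [0.052, 0.999, -0.0, 0.001]
contact_force: [0.8, 0.3, 1.0]
opening: 0.0437
finger_force: 0.0
```

Call:
servo_tool([
  [0,0,0,0,0,0],
  [0,0,0,0,0,0],
  [0,0,0,0,0,0],
])

```text
time: 21.87
tool_pos: [0.5819, 0.0282, 0.241]
orientation: [0.052, 0.999, 0.0, -0.0]
contact_force: [-0.3, 0.6, 1.1]
opening: 0.0443
finger_force: 0.0
```

Run:
```python
from h import *
st(); print(delta([.5818,.0288,.124],yq(83.8)))
f=grab('top');save(f,'t5.png',(180,130,520,340),2.3)
tote((180,150,284,290),.082,.1,f);tote((290,140,386,290),.082,.1,f)
```

```text
t 21.87 p [0.5819 0.0282 0.241 ] yaw_y 84.06 zax [ 0.     0.001 -1.   ] j [ 0.08  0.73 -0.36  1.75  0.36  0.72  1.  ] F [-0.3  0.6  1.1] open 0.0443 ff 0.0
(array([ 0.02,  0.04, 11.7 ]), array([ 0.1, -0. ,  0.3]))
tote [548.5 191.5] [160.8 258.5] 83.9 zmed 0.0885
tote [572.9 -43.5] [131.7 294. ] 61.9 zmed 0.0884
```

View pics/t5.png

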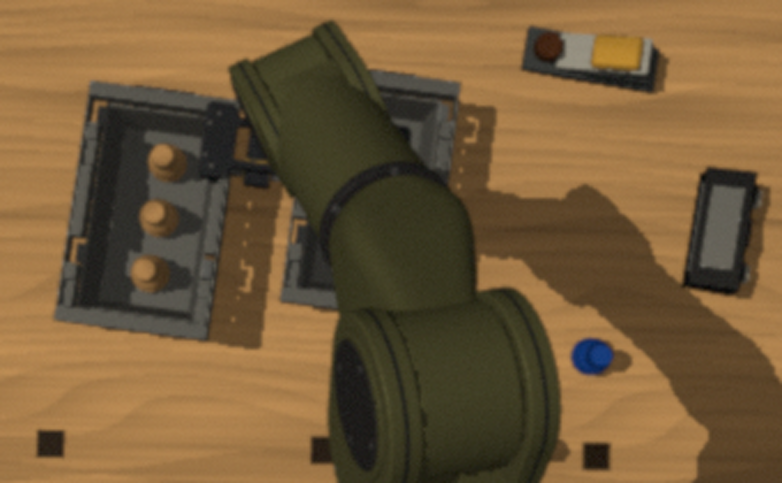

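All three feet stand in the lower tote at crop (167,162), (158,218) and (150,272). Now I'll grip the upper tote's +y rim, lift it and turn it.

Call:
servo_tool([
  [0,0,3,0,0,0],
  [0,0,6,0,0,0],
  [0,0,9,0,0,0],
  [0,0,11,0,0,0],
  [0,0,11.7,0,0,0],
])

```text
time: 22.33
tool_pos: [0.58, 0.0297, 0.1211]
orientation: [0.05, 0.999, 0.0, -0.003]
contact_force: [0.1, -0.1, -0.1]
opening: 0.0441
finger_force: 0.0
```

Call:
servo_tool([
  [0,0,0,0,0,0],
  [0,0,0,0,0,0],
  [0,0,0,0,0,0],
  [0,0,0,0,0,0],
  [0,0,0,0,0,0],
], hand=0, newtons=50)

```text
time: 22.75
tool_pos: [0.5832, 0.0284, 0.1252]
orientation: [0.052, 0.999, 0.001, 0.001]
contact_force: [0.7, 1.2, 4.9]
opening: 0.0156
finger_force: 50.0
```

Call:
servo_tool([
  [0,0,0,0,0,0],
  [0,0,-1,0,0,0],
  [0,0,-3,0,0,0],
  [0,0,-6,0,0,0],
  [0,0,-9,0,0,0],
])

```text
time: 23.17
tool_pos: [0.5812, 0.0273, 0.2145]
orientation: [0.052, 0.999, -0.0, -0.001]
contact_force: [1.6, -1.0, -2.2]
opening: 0.0151
finger_force: 50.0
```

Call:
servo_tool([
  [0,0,-3,0,0,0],
  [0,0,-6,0,0,0],
  [0,0,-8,0,0,0],
  [0,0,-8,0,0,0],
])

```text
time: 23.5
tool_pos: [0.5841, 0.0278, 0.2986]
orientation: [0.052, 0.999, 0.001, 0.004]
contact_force: [1.4, 0.9, -2.0]
opening: 0.0155
finger_force: 50.0
```

Call:
servo_tool([
  [0,0,0,0,0,5],
  [0,0,0,0,0,11],
  [0,0,0,0,0,17],
  [0,0,0,0,0,23],
  [0,0,0,0,0,28],
])

```text
time: 23.92
tool_pos: [0.5813, 0.0273, 0.2926]
orientation: [0.295, 0.956, -0.001, -0.001]
contact_force: [-0.1, -0.3, -3.3]
opening: 0.0156
finger_force: 50.0
```

Run:
```python
from h import *
st()
f=grab('side');save(f,'s6.png')
```

```text
t 23.92 p [0.5813 0.0273 0.2926] yaw_y 55.74 zax [-0.003 -0.    -1.   ] j [ 0.02  0.65 -0.25  1.71  0.2   0.81  0.65] F [-0.1 -0.3 -3.3] open 0.0156 ff 50.0
```

View pics/s6.png

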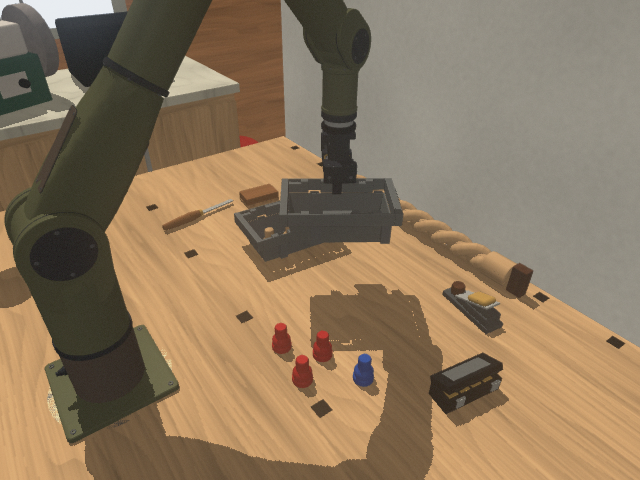

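It's lifted and level, with the turn well clear of everything. Continuing.

Call:
servo_tool([
  [0,0,0,0,0,6],
  [0,0,0,0,0,12],
  [0,0,0,0,0,18],
  [0,0,0,0,0,24],
  [0,0,0,0,0,30],
])

```text
time: 24.38
tool_pos: [0.5815, 0.0274, 0.2928]
orientation: [0.531, 0.847, -0.001, -0.001]
contact_force: [0.3, -0.2, -2.8]
opening: 0.0157
finger_force: 50.0
```

Call:
servo_tool([
  [0,0,0,0,0,6],
  [0,0,0,0,0,12],
  [0,0,0,0,0,18],
  [0,0,0,0,0,24],
  [0,0,0,0,0,30],
])

```text
time: 24.8
tool_pos: [0.5815, 0.0274, 0.2928]
orientation: [0.732, 0.681, -0.001, -0.001]
contact_force: [0.1, -0.0, -3.1]
opening: 0.0156
finger_force: 50.0
```

Call:
servo_tool([
  [0,0,0,0,0,6],
  [0,0,0,0,0,12],
  [0,0,0,0,0,18],
  [0,0,0,0,0,24],
  [0,0,0,0,0,30],
])

```text
time: 25.22
tool_pos: [0.5815, 0.0275, 0.2928]
orientation: [0.883, 0.469, -0.001, -0.0]
contact_force: [-0.5, -0.2, -2.6]
opening: 0.0159
finger_force: 50.0
```

Call:
servo_tool([
  [0,0,0,0,0,6],
  [0,0,0,0,0,12],
  [0,0,0,0,0,18],
  [0,0,0,0,0,24],
  [0,0,0,0,0,30],
])

```text
time: 25.63
tool_pos: [0.5814, 0.0275, 0.2928]
orientation: [0.975, 0.224, -0.001, -0.0]
contact_force: [0.8, 0.9, -2.6]
opening: 0.0155
finger_force: 50.0
```

Call:
servo_tool([
  [0,0,0,0,0,6],
  [0,0,0,0,0,12],
  [0,0,0,0,0,18],
  [0,0,0,0,0,24],
  [0,0,0,0,0,30],
])

```text
time: 26.05
tool_pos: [0.5813, 0.0276, 0.2927]
orientation: [0.999, -0.036, -0.001, 0.0]
contact_force: [-0.7, 0.2, -2.8]
opening: 0.0155
finger_force: 50.0
```

Call:
servo_tool([
  [0,0,0,0,0,1],
  [0,0,0,0,0,2],
  [0,0,0,0,0,2],
  [0,0,0,0,0,2],
])

```text
time: 26.38
tool_pos: [0.582, 0.0277, 0.2934]
orientation: [0.999, -0.051, -0.0, -0.0]
contact_force: [-0.1, -1.0, -3.3]
opening: 0.0155
finger_force: 50.0
```

Run:
```python
from h import *
st(); print(delta([.5408,.1199,.2926],yq(-96.1)))
```

```text
t 26.38 p [0.582  0.0277 0.2934] yaw_y -95.82 zax [-0.001  0.    -1.   ] j [-0.43  0.7   0.54  1.73 -0.46  0.84 -1.35] F [-0.1 -1.  -3.3] open 0.0155 ff 50.0
(array([-5.04, -8.76,  0.09]), array([0. , 0. , 0.3]))
```

Call:
servo_tool([
  [-1.3,-2.2,0,0,0,0],
  [-2.6,-4.4,0,0,0,0],
  [-3.9,-6.6,0,0,0,0],
  [-5,-8.8,0,0,0,0],
  [-5,-8.8,0,0,0,0.3],
])

```text
time: 26.8
tool_pos: [0.5394, 0.1267, 0.2929]
orientation: [0.999, -0.05, -0.002, -0.002]
contact_force: [0.5, 0.6, -2.7]
opening: 0.0153
finger_force: 50.0
```

Call:
servo_tool([
  [0,0,2,0,0,0],
  [0,0,4,0,0,0],
  [0,0,6,0,0,0],
  [0,0,7,0,0,0],
  [0,0,7,0,0,0],
])

```text
time: 27.22
tool_pos: [0.5405, 0.1201, 0.2218]
orientation: [0.999, -0.054, -0.002, 0.0]
contact_force: [-0.1, 1.1, -1.5]
opening: 0.0159
finger_force: 50.0
```

Call:
servo_tool([
  [0,0,0,0,0,0],
  [0,0,0,0,0,0],
  [0,0,0,0,0,0],
])

```text
time: 27.47
tool_pos: [0.5425, 0.1203, 0.2249]
orientation: [0.999, -0.055, 0.001, -0.0]
contact_force: [0.6, -0.1, -2.5]
opening: 0.0157
finger_force: 50.0
```

Run:
```python
from h import *
st()
f=grab('top');save(f,'t7.png',(170,120,370,320),3);
W=cloud(f)
c=W[140:300,180:310].reshape(-1,3); 
h=np.histogram(c[:,2][~np.isnan(c[:,2])],bins=np.arange(.15,.3,.01));print(h)
np.savez('/tmp/t7.npz',W=W)
g=grab('side');save(g,'s7.png',(180,130,440,330),2.5)
```

```text
t 27.47 p [0.5425 0.1203 0.2249] yaw_y -96.25 zax [ 0.002  0.    -1.   ] j [-0.58  0.76  0.48  1.87 -0.56  0.64 -1.43] F [ 0.6 -0.1 -2.5] open 0.0157 ff 50.0
(array([ 281,  171,  142, 1012,  265,    0,    0,    2,   17,  133,   47,
        463,   35,    0]), array([0.15, 0.16, 0.17, 0.18, 0.19, 0.2 , 0.21, 0.22, 0.23, 0.24, 0.25,
       0.26, 0.27, 0.28, 0.29]))
```

View pics/t7.png

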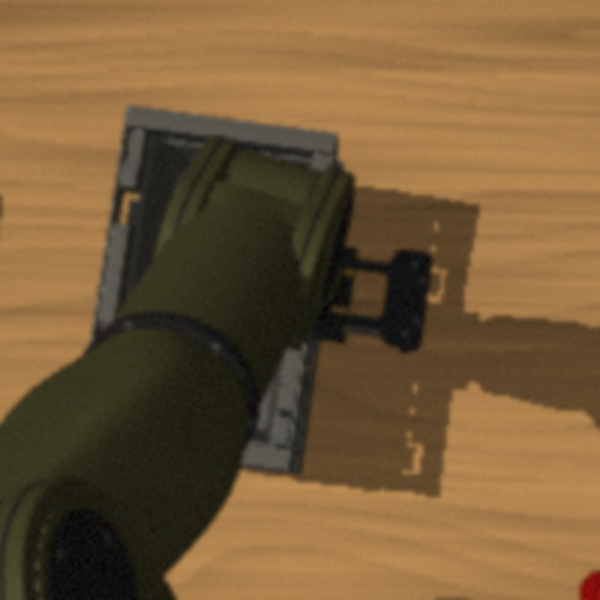

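View pics/s7.png

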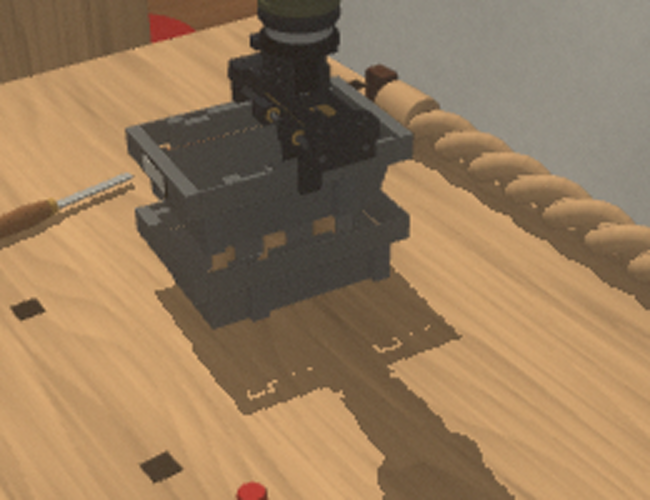

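The label card is now on the -x end, so the tote is turned. Corners are visible at t7 (130,108), (337,137) and (300,472). Fitting the rim relative to the lower tote.

Run:
```python
from h import *
W=np.load('/tmp/t7.npz')['W'];c=W[140:300,180:310].reshape(-1,3);c=c[(c[:,2]>.178)&(c[:,2]<.203)]
for lo in (.178,.184):
    k=c[c[:,2]>lo]; print(cv2.minAreaRect((k[:,:2]*1000).astype(np.float32)),len(k))
# level: plane fit of rim pts in tote frame
k=c[c[:,2]>.183]; A=np.c_[k[:,:2]-[.5485,.1915],np.ones(len(k))]; co=np.linalg.lstsq(A,k[:,2],rcond=None)[0]; print(co)
a=np.radians(-6.1);X=np.array([np.cos(a),np.sin(a)]);Y=np.array([-X[1],X[0]])
q=(k[:,:2]-[.5485,.1915]); u=q@X*1e3;v=q@Y*1e3
print('x',np.percentile(u,[0,1,99,100]).round(1),'y',np.percentile(v,[0,1,99,100]).round(1))
```

```text
((547.4589233398438, 191.24574279785156), (161.06597900390625, 257.0558166503906), 83.73807525634766) 1320
((547.3114013671875, 190.90158081054688), (160.4615478515625, 256.5974426269531), 83.6414566040039) 1084
[ 0.00355983 -0.00266427  0.18796635]
x [-129.7 -128.2  125.8  127. ] y [-81.1 -80.3  78.9  79.8]
```

Call:
servo_tool([
  [0.1,0,0.4,0,0,0],
  [0.1,0,0.8,0,0,0],
  [0.1,0,1.2,0,0,0],
  [0.1,0,1.6,0,0,0],
  [0.1,0,1.8,0,0,0],
])

```text
time: 27.98
tool_pos: [0.5423, 0.1203, 0.2049]
orientation: [0.999, -0.054, -0.001, 0.0]
contact_force: [0.1, 0.2, -2.1]
opening: 0.0156
finger_force: 50.0
```

Call:
servo_tool([
  [0,0,0.15,0,0,0],
  [0,0,0.3,0,0,0],
  [0,0,0.45,0,0,0],
  [0,0,0.6,0,0,0],
  [0,0,0.65,0,0,0],
])

```text
time: 28.4
tool_pos: [0.5427, 0.1202, 0.1992]
orientation: [0.999, -0.055, 0.0, -0.0]
contact_force: [-1.3, -0.3, 1.8]
opening: 0.0156
finger_force: 50.0
```

Call:
servo_tool([
  [0,0,0,0,0,0],
  [0,0,0,0,0,0],
])

```text
time: 28.57
tool_pos: [0.5427, 0.1203, 0.1993]
orientation: [0.999, -0.055, 0.0, -0.0]
contact_force: [-0.1, -0.1, -1.2]
opening: 0.0154
finger_force: 50.0
```

```bash
cat >> h.py <<'E'
def rel(f,zl,zh,c0=(.5485,.1915),yaw=-6.1):
    W=cloud(f);k=W[130:310,170:320].reshape(-1,3);k=k[(k[:,2]>zl)&(k[:,2]<zh)]
    A=np.c_[k[:,:2]-c0,np.ones(len(k))]; co=np.linalg.lstsq(A,k[:,2],rcond=None)[0]
    r=cv2.minAreaRect((k[:,:2]*1000).astype(np.float32));print('rect',np.round(r[0],1),np.round(r[1],1),round(r[2],2),'plane',co.round(4))
E
python3 - <<'E'
from h import *
st(); rel(grab('top'),.155,.175)
E
```

```text
t 28.57 p [0.5427 0.1203 0.1993] yaw_y -96.25 zax [ 0.  0. -1.] j [-0.56  0.8   0.44  1.89 -0.59  0.59 -1.41] F [-0.1 -0.1 -1.2] open 0.0154 ff 50.0
rect [547.3 191. ] [160.7 256.3] 83.76 plane [-1.00e-04  8.00e-04  1.62e-01]
```

Seated (rim about 0.1635, level). Releasing, then on to the case.

Call:
servo_tool([
  [0,0,0,0,0,0],
  [0,0,0,0,0,0],
  [0,0,0,0,0,0],
  [0,0,0,0,0,0],
], hand=0.5)

```text
time: 28.95
tool_pos: [0.5428, 0.1204, 0.1994]
orientation: [0.999, -0.055, 0.0, -0.0]
contact_force: [-0.2, -0.3, -0.2]
opening: 0.0397
finger_force: 0.0
```

Call:
servo_tool([
  [0,0,-2,0,0,0],
  [0,0,-4,0,0,0],
  [0,0,-6,0,0,0],
  [0,0,-8,0,0,0],
  [0,0,-8,0,0,0],
])

```text
time: 29.37
tool_pos: [0.5446, 0.1201, 0.2827]
orientation: [0.998, -0.055, 0.003, -0.001]
contact_force: [1.2, 0.2, -0.1]
opening: 0.0442
finger_force: 0.0
```

Call:
servo_tool([
  [0,3.5,0,0,0,0],
  [0,7,0,0,0,0],
  [0,10.5,0,0,0,0],
  [0,14,0,0,0,0],
  [0,17.5,0,0,0,0],
])

```text
time: 29.78
tool_pos: [0.523, -0.055, 0.2786]
orientation: [0.999, -0.054, -0.0, -0.0]
contact_force: [0.6, 0.3, 0.2]
opening: 0.044
finger_force: 0.0
```

Call:
servo_tool([
  [0,3.5,0,0,0,0],
  [0,7,0,0,0,0],
  [0,7,0,0,0,0],
  [0,7,0,0,0,0],
], hand=0)

```text
time: 30.12
tool_pos: [0.5152, -0.1258, 0.2789]
orientation: [0.998, -0.057, -0.0, 0.0]
contact_force: [0.1, 0.2, 0.9]
opening: 0.0197
finger_force: 0.0
```

Run:
```python
from h import *
st(); f=grab('top'); rel(f,.155,.175)
W=cloud(f)
c=W[180:280,460:530].reshape(-1,3);c=c[(c[:,2]>.02)&(c[:,2]<.1)]
print(cv2.minAreaRect((c[:,:2]*1000).astype(np.float32)))
# plane fit per side profile in case frame
r=cv2.minAreaRect((c[:,:2]*1000).astype(np.float32))
g=grab('side');WS=cloud(g);c2=WS[345:420,420:510].reshape(-1,3);c2=c2[(c2[:,2]>.005)&(c2[:,2]<.1)]
a=np.radians(-9.0);X=np.array([np.cos(a),np.sin(a)]);Y=np.array([-X[1],X[0]])
for n,k in(('top',c),('side',c2)):
    q=k[:,:2]-[.5456,-.4325];u=q@X;v=q@Y
    print(n,'u',np.percentile(u,[0.5,99.5]).round(4),'v',np.percentile(v,[.5,99.5]).round(4))
    m=abs(u)<.03
    print([(round(b*1e3),np.median(k[m&(abs(v-b)<.003),2]).round(4)) if (m&(abs(v-b)<.003)).sum()>3 else None for b in np.arange(-.036,.04,.006)])
```

```text
t 30.12 p [ 0.5152 -0.1258  0.2789] yaw_y -96.56 zax [-0.    -0.001 -1.   ] j [-0.14  0.65  0.49  1.9  -0.45  0.71 -1.07] F [0.1 0.2 0.9] open 0.0197 ff 0.0
rect [546.1 191.3] [161.1 258.1] 83.81 plane [-0.0018 -0.0017  0.162 ]
((545.6054077148438, -431.7774963378906), (69.06591796875, 130.52969360351562), 80.2737808227539)
top u [-0.0648  0.0642] v [-0.0321  0.033 ]
[None, None, (-24, np.float64(0.0548)), (-18, np.float64(0.0594)), (-12, np.float64(0.0647)), (-6, np.float64(0.0635)), (0, np.float64(0.0615)), (6, np.float64(0.0589)), (12, np.float64(0.0567)), (18, np.float64(0.0537)), (24, np.float64(0.0516)), (30, np.float64(0.0461)), None]
side u [-0.0625  0.0679] v [-0.0337  0.0319]
[None, (-30, np.float64(0.0264)), (-24, np.float64(0.0245)), (-18, np.float64(0.0575)), (-12, np.float64(0.0281)), (-6, np.float64(0.0628)), (0, np.float64(0.0609)), (6, np.float64(0.0583)), (12, np.float64(0.0561)), (18, np.float64(0.053)), (24, np.float64(0.0507)), (30, np.float64(0.0472)), None]
```

Stacking held: x offset is -2.4 mm, y offset about 0, and it's level. Moving to press the case lid with closed fingers.

Call:
servo_tool([
  [0.7,3.4,0,0,0,0],
  [1.4,6.8,0,0,0,0],
  [2.1,10.2,0,0,0,0],
  [2.8,13.6,0,0,0,0],
  [3.5,17,0,0,0,0],
])

```text
time: 30.63
tool_pos: [0.5334, -0.295, 0.2786]
orientation: [0.999, -0.052, -0.0, -0.001]
contact_force: [0.4, -1.3, 0.2]
opening: 0.0005
finger_force: 0.0
```

Call:
servo_tool([
  [0.7,3.4,0,0,0,0],
  [1.4,6.8,0,0,0,0],
  [2.1,10.2,0,0,0,1],
  [2.9,13.6,0,0,0,3.1],
  [2.9,14.2,0,0,0,3.1],
])

```text
time: 31.05
tool_pos: [0.5454, -0.4448, 0.2785]
orientation: [0.997, -0.083, -0.0, 0.002]
contact_force: [-0.8, -0.3, 0.4]
opening: 0.0007
finger_force: 0.0
```

Call:
servo_tool([
  [0,0,3,0,0,0],
  [0,0,6,0,0,0],
  [0,0,9,0,0,0],
  [0,0,12,0,0,0],
  [0,0,12,0,0,0],
])

```text
time: 31.47
tool_pos: [0.5446, -0.4344, 0.1521]
orientation: [0.997, -0.08, -0.005, -0.005]
contact_force: [0.0, 0.9, -1.1]
opening: 0.0008
finger_force: 0.0
```

Call:
servo_tool([
  [0,0,0,0,0,0],
  [0,0,0,0,0,0],
  [0,0,0,0,0,0],
])

```text
time: 31.72
tool_pos: [0.5471, -0.4408, 0.1617]
orientation: [0.997, -0.081, 0.002, 0.001]
contact_force: [-0.1, 0.1, 0.1]
opening: 0.0002
finger_force: 0.0
```

Run:
```python
from h import *
st(); print(delta([.5436,-.4436,.130],yq(-99.7)))
f=grab('side');save(f,'s8.png',(400,280,560,440),3.7)
```

```text
t 31.72 p [ 0.5471 -0.4408  0.1617] yaw_y -99.28 zax [ 0.003 -0.003 -1.   ] j [ 0.42  1.    0.4   1.43 -0.47  0.81 -0.74] F [-0.1  0.1  0.1] open 0.0002 ff 0.0
(array([-0.31,  0.33,  3.17]), array([ 0.1, -0.2,  0.4]))
```

View pics/s8.png

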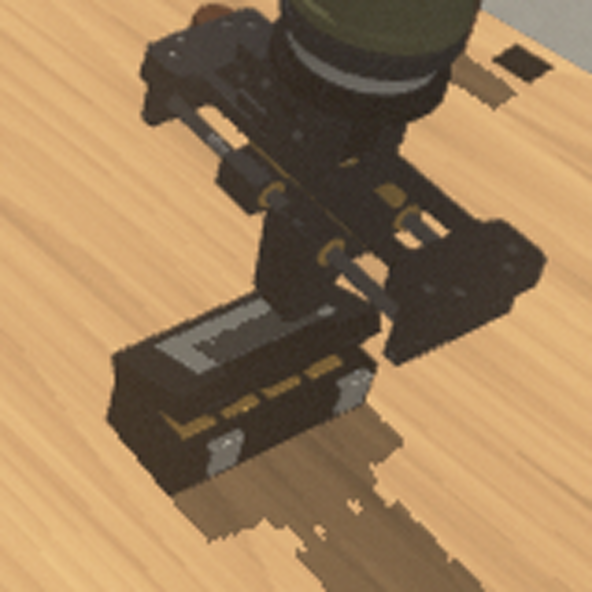

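Call:
servo_tool([
  [-0.3,0.3,1,0,0,0.4],
  [-0.3,0.3,2,0,0,0.4],
  [-0.3,0.3,3,0,0,0.4],
  [-0.3,0.3,3.2,0,0,0.4],
  [-0.3,0.3,3.2,0,0,0.4],
])

```text
time: 32.18
tool_pos: [0.5415, -0.4423, 0.1255]
orientation: [0.996, -0.085, -0.001, -0.001]
contact_force: [-0.4, -0.0, 0.5]
opening: 0.0004
finger_force: 0.0
```

Call:
servo_tool([
  [0,0,0.2,0,0,0],
  [0,0,0.4,0,0,0],
  [0,0,0.6,0,0,0],
  [0,0,0.8,0,0,0],
  [0,0,1,0,0,0],
])

```text
time: 32.6
tool_pos: [0.5424, -0.4431, 0.1175]
orientation: [0.996, -0.085, 0.0, 0.0]
contact_force: [-2.4, 1.5, 13.0]
opening: 0.0001
finger_force: 6.9
```

Call:
servo_tool([
  [0,0,0.15,0,0,0],
  [0,0,0.3,0,0,0],
  [0,0,0.4,0,0,0],
  [0,0,0.5,0,0,0],
  [0,0,0.5,0,0,0],
])

```text
time: 33.02
tool_pos: [0.5421, -0.4432, 0.1124]
orientation: [0.996, -0.085, 0.0, 0.0]
contact_force: [-1.6, -3.1, 5.8]
opening: 0.0004
finger_force: 2.4
```

Call:
servo_tool([
  [0,0,0.05,0,0,0],
  [0,0,0.1,0,0,0],
  [0,0,0.15,0,0,0],
  [0,0,0.2,0,0,0],
  [0,0,0.2,0,0,0],
])

```text
time: 33.43
tool_pos: [0.5421, -0.4434, 0.1122]
orientation: [0.996, -0.085, 0.0, 0.0]
contact_force: [-2.9, 1.1, 12.7]
opening: 0.0004
finger_force: 6.6
```

Run:
```python
from h import *
st()
```

```text
t 33.43 p [ 0.5421 -0.4434  0.1122] yaw_y -99.76 zax [ 0.001 -0.001 -1.   ] j [ 0.44  1.06  0.37  1.45 -0.5   0.73 -0.72] F [-2.9  1.1 12.7] open 0.0004 ff 6.6
```

The force dropped after about 13 N and the tips now sit at 48 mm, so it probably snapped. Backing off and checking the lid profile.

Call:
servo_tool([
  [0,0,-2,0,0,0],
  [0,0,-5,0,0,0],
  [0,0,-8,0,0,0],
  [0,-3,-10,0,0,0],
  [0,-6,-10,0,0,0],
], hand=0.85)

```text
time: 33.85
tool_pos: [0.553, -0.3869, 0.215]
orientation: [0.996, -0.087, 0.003, 0.003]
contact_force: [0.8, 0.2, 0.2]
opening: 0.0316
finger_force: 0.0
```

Call:
servo_tool([
  [0,-3.5,0,0,0,0],
  [0,-7,0,0,0,0],
  [0,-7,0,0,0,0],
  [0,-7,0,0,0,0],
])

```text
time: 34.18
tool_pos: [0.5656, -0.3108, 0.2096]
orientation: [0.997, -0.082, -0.0, -0.002]
contact_force: [-0.7, -0.8, -0.3]
opening: 0.0581
finger_force: 0.0
```

Run:
```python
from h import *
st(); f=grab('top'); W=cloud(f)
c=W[180:280,455:530].reshape(-1,3);c=c[(c[:,2]>.015)&(c[:,2]<.1)]
t=c[c[:,2]>.042]; r=cv2.minAreaRect((t[:,:2]*1000).astype(np.float32)); print(r)
C=np.array(r[0])/1e3; a=np.radians(r[2]-90);X=np.array([np.cos(a),np.sin(a)]);Y=np.array([-X[1],X[0]])
A=np.c_[(t[:,:2]-C)@X,(t[:,:2]-C)@Y,np.ones(len(t))]; print('plane',np.linalg.lstsq(A,t[:,2],rcond=None)[0].round(4))
v=(t[:,:2]-C)@Y;print([(round(b*1e3),np.median(t[abs(v-b)<.003,2]).round(4)) for b in np.arange(-.024,.025,.006)])
```

```text
t 34.18 p [ 0.5656 -0.3108  0.2096] yaw_y -99.44 zax [-0.     0.003 -1.   ] j [ 0.21  0.87  0.44  1.6  -0.48  0.78 -0.88] F [-0.7 -0.8 -0.3] open 0.0581 ff 0.0
((502.26080322265625, -444.764404296875), (30.852113723754883, 66.34496307373047), 53.94349670410156)
plane [-0.0097  0.0814  0.0472]
[(-24, np.float64(nan)), (-18, np.float64(0.0426)), (-12, np.float64(0.0462)), (-6, np.float64(0.0469)), (0, np.float64(0.0474)), (6, np.float64(0.047)), (12, np.float64(0.0477)), (18, np.float64(0.048)), (24, np.float64(nan))]
  return _methods._mean(a, axis=axis, dtype=dtype,
  ret = ret.dtype.type(ret / rcount)
```

Call:
servo_tool([
  [0,-3.5,0,0,0,0],
  [0,-7,0,0,0,0],
  [0,-10.5,0,0,0,0],
  [0,-13,0,0,0,0],
  [0,-13,0,0,0,0],
])

```text
time: 34.65
tool_pos: [0.5878, -0.1805, 0.2093]
orientation: [0.997, -0.082, -0.0, -0.003]
contact_force: [0.7, 0.3, 0.6]
opening: 0.075
finger_force: 0.0
```

Run:
```python
from h import *
st(); f=grab('top'); W=cloud(f)
c=W[170:290,450:540].reshape(-1,3);c=c[(c[:,2]>.015)&(c[:,2]<.1)]
t=c[c[:,2]>.04]; r=cv2.minAreaRect((t[:,:2]*1000).astype(np.float32)); print(r)
C=np.array(r[0])/1e3; a=np.radians(r[2]-90);X=np.array([np.cos(a),np.sin(a)]);Y=np.array([-X[1],X[0]])
A=np.c_[(t[:,:2]-C)@X,(t[:,:2]-C)@Y,np.ones(len(t))]; print('plane',np.linalg.lstsq(A,t[:,2],rcond=None)[0].round(4))
g=grab('side');save(g,'s9.png',(400,280,560,440),3.7)
im=np.hstack([cv2.resize(f['image'][170:290,440:540],(400,480)),cv2.resize(g['image'][320:440,410:510],(400,480))]);save({'image':im},'c9.png')
```

```text
t 34.65 p [ 0.5878 -0.1805  0.2093] yaw_y -99.35 zax [-0.     0.005 -1.   ] j [-0.02  0.84  0.45  1.7  -0.52  0.72 -1.03] F [0.7 0.3 0.6] open 0.075 ff 0.0
((545.3351440429688, -433.9176025390625), (61.824363708496094, 130.76095581054688), 80.7508773803711)
plane [0.0014 0.0159 0.0476]
```

View pics/c9.png

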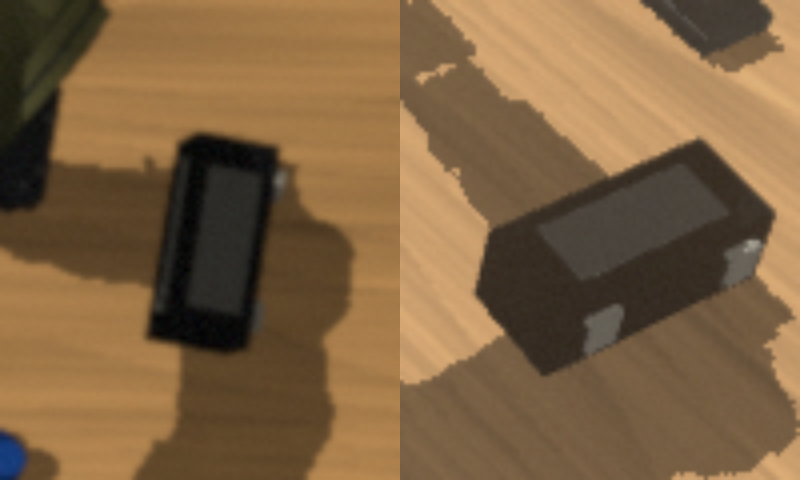

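The lid is flush and shut, with the catches visible at c9 (603,330) and (742,262). Moving over to grasp the case.

Call:
servo_tool([
  [0,3.5,0,0,0,0],
  [0,7,0,0,0,0],
  [0,10.5,0,0,0,0],
  [0,14,0,0,0,0],
  [0,17.5,0,0,0,0],
], hand=0.85)

```text
time: 35.17
tool_pos: [0.5542, -0.3642, 0.2104]
orientation: [0.996, -0.087, -0.0, 0.001]
contact_force: [0.1, 0.0, -0.0]
opening: 0.0753
finger_force: 0.0
```

Call:
servo_tool([
  [0,3,0,0,0,0],
  [0,6,0,0,0,0],
  [0,8.2,0,0,0,0],
  [0,8.2,1,0,0,0],
  [0,8.2,2,0,0,0],
])

```text
time: 35.58
tool_pos: [0.5399, -0.4446, 0.1902]
orientation: [0.996, -0.088, 0.0, 0.002]
contact_force: [-0.1, 0.6, 0.7]
opening: 0.0749
finger_force: 0.0
```

Call:
servo_tool([
  [0,0,0,0,0,0],
  [0,0,0,0,0,0],
  [0,0,0,0,0,0],
])

```text
time: 35.83
tool_pos: [0.5433, -0.4387, 0.1899]
orientation: [0.996, -0.084, -0.0, -0.001]
contact_force: [0.3, -0.3, -0.1]
opening: 0.0748
finger_force: 0.0
```

Run:
```python
from h import *
st(); print(delta([.5475,-.4345,.0915],yq(-99.25)))
```

```text
t 35.83 p [ 0.5433 -0.4387  0.1899] yaw_y -99.67 zax [-0.     0.001 -1.   ] j [ 0.42  0.96  0.42  1.43 -0.46  0.85 -0.76] F [ 0.3 -0.3 -0.1] open 0.0748 ff 0.0
(array([ 0.35, -0.48,  9.84]), array([-0.1,  0. , -0.4]))
```

Call:
servo_tool([
  [0.3,-0.4,2,0,0,-0.4],
  [0.3,-0.5,4.5,0,0,-0.4],
  [0.3,-0.5,7,0,0,-0.4],
  [0.3,-0.5,9,0,0,-0.4],
  [0.3,-0.5,9.6,0,0,-0.4],
])

```text
time: 36.25
tool_pos: [0.546, -0.433, 0.0912]
orientation: [0.997, -0.081, -0.002, -0.002]
contact_force: [-0.4, 0.0, -0.2]
opening: 0.0748
finger_force: 0.0
```

Call:
servo_tool([
  [0,0,0.2,0,0,0],
  [0,0,0.2,0,0,0],
  [0,0,0.2,0,0,0],
])

```text
time: 36.5
tool_pos: [0.5473, -0.4361, 0.0938]
orientation: [0.997, -0.081, 0.001, 0.001]
contact_force: [-0.2, 0.2, -0.1]
opening: 0.075
finger_force: 0.0
```

Call:
servo_tool([
  [0,0,0,0,0,0],
  [0,0,0,0,0,0],
  [0,0,0,0,0,0],
  [0,0,0,0,0,0],
  [0,0,0,0,0,0],
], hand=0, newtons=40)

```text
time: 36.92
tool_pos: [0.5474, -0.4342, 0.0929]
orientation: [0.997, -0.081, 0.0, -0.001]
contact_force: [0.5, 4.2, 6.0]
opening: 0.0519
finger_force: 40.0
```

Run:
```python
from h import *
st()
```

```text
t 36.92 p [ 0.5474 -0.4342  0.0929] yaw_y -99.3 zax [ 0.001  0.002 -1.   ] j [ 0.43  1.08  0.36  1.45 -0.51  0.7  -0.72] F [0.5 4.2 6. ] open 0.0519 ff 40.0
```

Call:
servo_tool([
  [0,0,-2,0,0,0],
  [0,0,-5,0,0,0],
  [0,0,-8,0,0,0],
  [0,0,-11,0,0,0],
  [0,0,-14,0,0,0],
])

```text
time: 37.33
tool_pos: [0.5456, -0.4357, 0.2325]
orientation: [0.997, -0.082, -0.001, 0.0]
contact_force: [0.6, 0.3, -3.8]
opening: 0.0516
finger_force: 40.0
```

Call:
servo_tool([
  [0,0,-3,0,0,0],
  [0,0,-6,0,0,0],
  [0,0,-6.5,0,0,0],
])

```text
time: 37.58
tool_pos: [0.5473, -0.438, 0.3025]
orientation: [0.997, -0.082, 0.003, 0.003]
contact_force: [0.6, -1.7, -2.8]
opening: 0.0516
finger_force: 40.0
```

Call:
servo_tool([
  [-0.5,-3,0,0,0,0],
  [-1,-6,0,0,0,0],
  [-1.5,-9,0,0,0,0],
  [-2,-12,0,0,0,0],
  [-2.5,-15,0,0,0,0],
])

```text
time: 38.0
tool_pos: [0.5452, -0.2819, 0.2953]
orientation: [0.997, -0.082, -0.001, -0.0]
contact_force: [0.8, 0.3, -3.8]
opening: 0.0516
finger_force: 40.0
```

Call:
servo_tool([
  [-0.5,-3,0,0,0,0],
  [-1,-6,0,0,0,0],
  [-1.5,-9,0,0,0,0],
  [-2,-12,0,0,0,0],
  [-2.5,-15,0,0,0,0],
])

```text
time: 38.42
tool_pos: [0.5449, -0.13, 0.2956]
orientation: [0.997, -0.082, -0.001, 0.0]
contact_force: [0.1, 1.2, -3.2]
opening: 0.0517
finger_force: 40.0
```

Call:
servo_tool([
  [-0.5,-3,0,0,0,0],
  [-1,-6,0,0,0,0],
  [-1.5,-9,0,0,0,0],
  [-2,-12,0,0,0,0],
  [-2.5,-15,0,0,0,0],
])

```text
time: 38.83
tool_pos: [0.5447, 0.0219, 0.2957]
orientation: [0.997, -0.082, -0.001, 0.001]
contact_force: [0.3, 0.1, -3.3]
opening: 0.0515
finger_force: 40.0
```

Call:
servo_tool([
  [-0.5,-3,0,0,0,0],
  [-1,-6,0,0,0,0],
  [-1.5,-9,0,0,0,-1],
  [-2,-12,0,0,0,-2],
  [-2.7,-16,0,0,0,-3.1],
])

```text
time: 39.25
tool_pos: [0.5445, 0.1815, 0.296]
orientation: [0.998, -0.056, -0.0, 0.002]
contact_force: [0.3, -0.3, -4.0]
opening: 0.0518
finger_force: 40.0
```

Call:
servo_tool([
  [0,0,0,0,0,0],
  [0,0,0,0,0,0],
  [0,0,0,0,0,0],
])

```text
time: 39.5
tool_pos: [0.5444, 0.1824, 0.2959]
orientation: [0.999, -0.054, -0.001, 0.001]
contact_force: [0.1, -0.2, -3.6]
opening: 0.0516
finger_force: 40.0
```

Run:
```python
from h import *
st(); print(delta([.546,.191,.171],yq(-96.2)))
f=grab('top'); rel(f,.155,.175)
g=grab('side');save(g,'s10.png',(180,80,480,330),2.4)
```

```text
t 39.5 p [0.5444 0.1824 0.2959] yaw_y -96.24 zax [-0.002 -0.002 -1.   ] j [-0.73  0.7   0.57  1.75 -0.48  0.84 -1.61] F [ 0.1 -0.2 -3.6] open 0.0516 ff 40.0
(array([ 0.09, -0.9 , 12.49]), array([ 0.1,  0.1, -0. ]))
rect [546.5 189.6] [158.6 259.1] 84.03 plane [-0.0006  0.0094  0.1625]
```

View pics/s10.png

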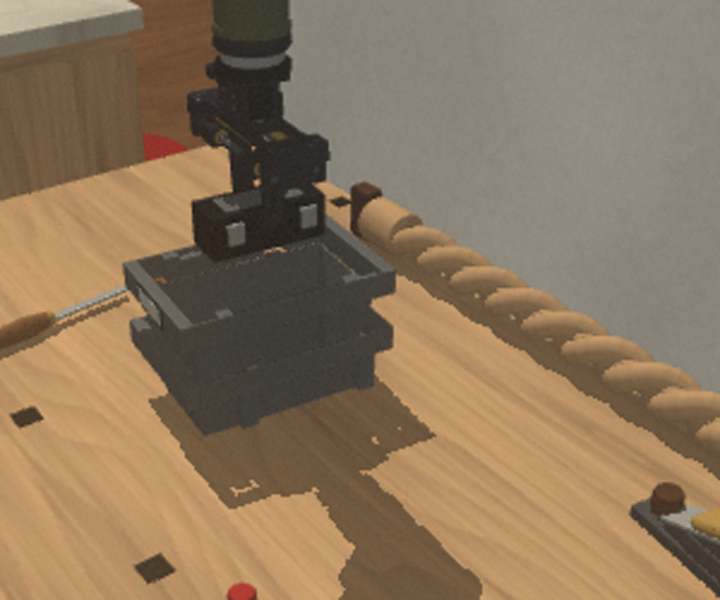

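The case is held level and shut above the interlocked stack. Lowering it in.

Call:
servo_tool([
  [0.1,-0.9,0,0,0,0],
  [0.1,-0.9,2,0,0,0],
  [0.1,-0.9,4.5,0,0,0],
  [0.1,-0.9,7,0,0,0],
  [0.1,-0.9,9,0,0,0],
])

```text
time: 40.02
tool_pos: [0.5469, 0.1916, 0.2057]
orientation: [0.998, -0.055, -0.0, -0.0]
contact_force: [-0.1, 0.2, -3.1]
opening: 0.0516
finger_force: 40.0
```

Call:
servo_tool([
  [0,0,1,0,0,0],
  [0,0,2,0,0,0],
  [0,0,2.4,0,0,0],
  [0,0,2.7,0,0,0],
  [0,0,2.9,0,0,0],
])

```text
time: 40.43
tool_pos: [0.5476, 0.1919, 0.1787]
orientation: [0.999, -0.055, 0.001, -0.0]
contact_force: [1.2, 0.5, -2.9]
opening: 0.0517
finger_force: 40.0
```

Call:
servo_tool([
  [0,0,0.15,0,0,0],
  [0,0,0.3,0,0,0],
  [0,0,0.4,0,0,0],
  [0,0,0.4,0,0,0],
])

```text
time: 40.77
tool_pos: [0.547, 0.192, 0.1744]
orientation: [0.999, -0.054, 0.0, -0.0]
contact_force: [-0.4, 0.3, -3.4]
opening: 0.0519
finger_force: 40.0
```

Run:
```python
from h import *
st()
```

```text
t 40.77 p [0.547  0.192  0.1744] yaw_y -96.24 zax [ 0.  0. -1.] j [-0.66  0.86  0.43  1.83 -0.61  0.59 -1.52] F [-0.4  0.3 -3.4] open 0.0519 ff 40.0
```

Call:
servo_tool([
  [0,0,0.1,0,0,0],
  [0,0,0.2,0,0,0],
  [0,0,0.3,0,0,0],
  [0,0,0.4,0,0,0],
  [0,0,0.4,0,0,0],
])

```text
time: 41.18
tool_pos: [0.5468, 0.1918, 0.17]
orientation: [0.999, -0.055, -0.0, 0.0]
contact_force: [-0.4, -0.2, -3.8]
opening: 0.052
finger_force: 40.0
```

Call:
servo_tool([
  [0,0,0,0,0,0],
  [0,0,0,0,0,0],
  [0,0,0,0,0,0],
], hand=0.7)

```text
time: 41.43
tool_pos: [0.5474, 0.1919, 0.1707]
orientation: [0.999, -0.055, 0.001, -0.0]
contact_force: [-0.4, -0.8, -0.5]
opening: 0.0616
finger_force: 0.0
```

Call:
servo_tool([
  [0,0,-1.5,0,0,0],
  [0,0,-4,0,0,0],
  [0,0,-7,0,0,0],
  [0,0,-10,0,0,0],
  [0,0,-13,0,0,0],
])

```text
time: 41.85
tool_pos: [0.5469, 0.1916, 0.3018]
orientation: [0.999, -0.055, 0.0, 0.0]
contact_force: [1.1, 0.7, 0.1]
opening: 0.0615
finger_force: 0.0
```

Call:
servo_tool([
  [0,3.5,0,0,0,0],
  [0,7,0,0,0,0],
  [0,10.5,0,0,0,0],
  [0,14,0,0,0,0],
  [0,17.5,0,0,0,0],
])

```text
time: 42.27
tool_pos: [0.5276, 0.0163, 0.3008]
orientation: [0.999, -0.054, 0.001, -0.0]
contact_force: [1.1, -0.8, -0.1]
opening: 0.0614
finger_force: 0.0
```

Call:
servo_tool([
  [0,3.5,0,0,0,0],
  [0,7,0,0,0,0],
  [0,7,0,0,0,0],
  [0,7,0,0,0,0],
])

```text
time: 42.6
tool_pos: [0.52, -0.0544, 0.3009]
orientation: [0.998, -0.057, 0.001, 0.0]
contact_force: [0.3, 0.9, 0.9]
opening: 0.0616
finger_force: 0.0
```

Run:
```python
from h import *
st(); f=grab('top'); rel(f,.155,.175)
W=cloud(f);c=W[130:310,170:320].reshape(-1,3);q=c[:,:2]-[.5465,.1913];t=c[(c[:,2]>.115)&(c[:,2]<.145)&(abs(q[:,0])<.07)&(abs(q[:,1])<.04)]
r=cv2.minAreaRect((t[:,:2]*1000).astype(np.float32));print(r,np.median(t[:,2]))
A=np.c_[t[:,:2]-t[:,:2].mean(0),np.ones(len(t))];print(np.linalg.lstsq(A,t[:,2],rcond=None)[0].round(3))
g=grab('side')
im=np.hstack([cv2.resize(f['image'][150:290,180:300],(400,467)),cv2.resize(g['image'][160:300,210:370],(400,467))]);save({'image':im},'c11.png')
```

```text
t 42.6 p [ 0.52   -0.0544  0.3009] yaw_y -96.57 zax [ 0.001 -0.001 -1.   ] j [-0.3   0.61  0.53  1.9  -0.44  0.75 -1.21] F [0.3 0.9 0.9] open 0.0616 ff 0.0
rect [546.5 191.1] [161.1 259. ] 83.57 plane [-0.0032 -0.0034  0.1621]
((544.9517211914062, 188.22061157226562), (62.34724807739258, 131.08230590820312), 83.43632507324219) 0.1241172200536263
[0.001 0.023 0.124]
```

View pics/c11.png

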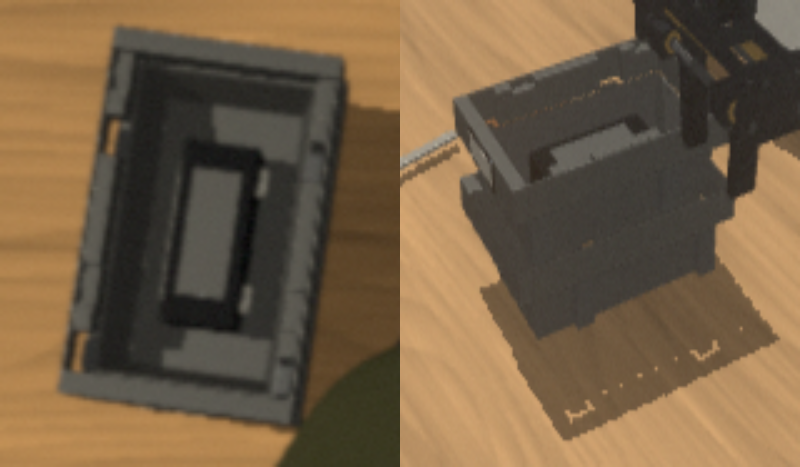

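The case lies flat and shut on the upper tote's floor, at c11 (210,235). The stack is level and within about 2 mm. Handing in.

```bash
python3 -c "
from h import *
print(bot.job_done())"
```

```text
the job is handed in; nothing more can be done
None
```

The order is packed and handed in: three feet in the bottom tote, the turned tote interlocked on it (level, about 2 mm off centre), and the shut case flat inside; the hand-in gave no verdict.

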